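Heft the modules, seat the loaded ones in the reader corners, start the reader

TASK

Some of the look-alike metal chamber modules on the bench are loaded (about 0.8 kg) and the rest are empty (about 0.33 kg); feel by their weight which are which. Put each loaded module, upright, in a corner of the reader stage, lengthwise along the sensor head's side, pushed square and fully home against both the back fence and the head (one per corner, either corner, either way round), and lay each empty one upright and flat in a bay of its own in the white return rack. Only when all the modules are in place, turn the selector knob to its one long mark.

Things in the scene. Friction and masses are not known exactly. Their poses are not given: they have to be found in the camera images.
- module_a: closed light-metal chamber module, block 120 mm long (own x), 50 wide (own y), 40 high; low black cover near its -x end and round steel plug on top (up to 9 mm above the block); origin: centre of underside, z up. Loaded (about 0.8 kg) or empty (about 0.33 kg), told only by weight. Four or five of the five modules are present, in a row in front of the robot
- module_b: another chamber module, same shape and size as module_a, loaded or empty, may be absent
- module_c: another chamber module, same shape and size as module_a, loaded or empty, may be absent
- module_d: another chamber module, same shape and size as module_a, loaded or empty, may be absent
- module_e: another chamber module, same shape and size as module_a, loaded or empty, may be absent
- reader: fixed stage 150 mm (x) by 210 (y); origin: centre of underside. Steel back fence along its far (+x) edge, inner face at x=+63 mm, top 38 high. White sensor head mid-fence, y -25 to +25, x +25 to +63 mm, top 40 high. Fence and head form a left (+y) and a right (-y) corner, open to front and outside, floored by grey load pads 14 mm above the bench. A white box 34 mm high stands behind the fence
- left_seat (a point): on top of the left pad (when up): where a module's origin lies, seen from above, when it is fully home in the left corner, long axis along the reader's x (60 mm from the back fence, 25 mm from the head's side); axes as the reader's
- right_seat (a point): the same for the right corner
- pad_left (a joint): how far the sprung load pad under the left corner (136 by 79 mm) is down, m: 0 up, 0.004 down; it takes over 5 N, so a loaded module sinks it and an empty one does not
- pad_right (a joint): the same for the right corner
- rack: fixed white return rack 160 mm (x) by 262 (y), origin: centre of underside; three bays side by side along y, 86 mm apart, each 152 (x) by 82 (y) inside, parted and surrounded by walls 4 mm thick, top 20 mm above the bench; each bay is floored by a sprung load pad 14 mm above the bench. Reader and rack may swap sides
- bay_left (a point): centre of the left (+y) bay, on top of its pad (when up); axes as the rack's; modules lie lengthwise along x
- bay_mid (a point): the same for the middle bay
- bay_right (a point): the same for the right (-y) bay
- bay_pad_left (a joint): how far the left bay's load pad is down, m: stays near 0 under one empty module, sinks to 0.004 under a loaded one
- bay_pad_mid (a joint): the same for the middle bay
- bay_pad_right (a joint): the same for the right bay
- console: fixed grey console 130 mm (x) by 110 (y) by 45 high; origin: centre of underside. Knob axis 12 mm towards the robot (-x) from its centre. Five white marks 45 degrees apart fan round the knob's far side from left (+y, value 0) over straight away (+x, 1.571) to right (-y, 3.142); the only long, thick mark is the fourth (2.356)
- selector (a joint): selector knob angle, rad, growing clockwise seen from above, 0 to 3.142; clicks into detents at 0, 0.785, 1.571, 2.356 (the long mark) and 3.142; light to turn (under 0.1 N m)
- selector_grip (a point): on the knob's axis at grip height (78 mm above the bench), turns with the knob: x axis = where the white pointer points. The knob is a bar 50 mm long (x), 14 thick (y), up to 39 mm above the knob's underside (grip point at 31), on a disc 52 mm across, 8 high
Mind the look-alikes: they are no part of the job. What is shaped like the module_b but green or purple is not meant.

How it is judged:
By the outcome, as a careful person would: the job done as asked, in the order asked, and still so for the second after the job is handed in, with the robot touching nothing.
Of module_a, module_b, module_c, module_d, module_e only 4 to 5 are there at a start; the rules pass over those that are not, and their reading is None.
At some moment in a run one of module_a, module_b, module_c, module_d, module_e may be knocked a few centimetres aside while the robot is not near it.
Once in a run the grip may slacken for a moment while it holds something.
It also fails if it takes over 210 s, if anything falls off the work surface, if the arm or the gripper's body presses on something with over 40 N, if the wrist force passes 120 N, or if a joint passes its speed limit or range.

ROBOT

A 6-joint arm with a two-finger parallel gripper is mounted at the origin on the work surface. World frame = base frame: x ahead of the robot, y to its left, z up, the work surface at z = 0. Lengths are in m, angles in rad, forces in N, time in s.
With the tool pointing down it reaches from about 0.3 to 0.875 m from the base axis. Payload 6.4 kg.
Tool frame: the origin (TCP) lies midway between the tips of the shut fingers; the grasp point (between the pads) lies 19 mm behind it; x points along the fingers, y is the direction in which the jaws open and shut, and the axes are right-handed (so a half turn about x gives the same grasp; the last joint's range is limited). The gripper opens to 85 mm and grips with 20 to 120 N. Pads are 22 mm wide; open, the fingers measure 114 mm over their backs; the gripper's body (76 mm by 85 mm) begins 54 mm behind the grasp point. The pads swing forward as they close: fully open they stand 13 mm farther back than shut.
Start: joints at [1.029, 0.181, 1.607, -0, 1.354, -0.206], TCP at [0.189, 0.543, 0.231] pointing down, gripper open.
Joint ranges: [-2.99, 2.99], [-0.89, 2.07], [0.3, 2.58], [-1.14, 4.28], [0, 2.63], [-3.12, 3.12]. Speed limits (rad/s): [2.57, 2.57, 3.01, 3.14, 3.14, 3.14].

INTERFACE

Orientations are given as a unit quaternion [w, x, y, z].
In Python, from bench import ctrl gives the robot as it stands.
- The arm moves only by the tool servo_tool, never from a script. Its argument "targets" is a list of rows, each a list of 7 numbers: the turn, a rotation vector about the tool's x, y, z in rad, then the shift along the tool's x, y, z in mm, then the opening, from -1 (shut) to 1 (fully open). A call has exactly 8 rows; each row is the pose to reach, as a shift and turn from the pose measured when the call began, along the tool's axes at that moment; what a row does not reach only later rows make up. A row lasts 1/8 s, in which the tool goes at most 62.5 mm and 10.7 degrees, less where a joint would pass 70% of its speed; a pose out of reach is approached as far as the arm can. A call with a gripper value outside its range is refused whole. The fingers move at their own pace and stop on an object; the grip force is fixed at half the most. Time passes only in rows, so rows that repeat a pose let the fingers close, or fill a call up. It gives the time, the measured TCP pose, the force and the opening at its end, in the units of the state.
- ctrl.get_obs(): the state, without advancing time (a new reading comes with each control period).
- ctrl.camera(name): name is "side" or "top"; returns a dict with "pixels" (420x560x3 uint8, blue, green, red), "intrinsics" (3x3 intrinsics, pixels), "R" (3x3) and "t" (3): a world point X has camera coordinates R X + t. Camera axes: x right, y down, z forward; pixel columns grow to the right and rows downward; lengths in m; the calibration is good to about 2 mm. A picture is of the moment at which its call begins. There is no depth.
- ctrl.hand_in(): hands the job in, once; it reports no verdict.
The state is a dict: "time_s": time; "q": joint angles; "dq": joint speeds; "joint_efforts": joint torques, N m; "eef_pos": TCP position; "eef_rot": TCP orientation; "wrist_force": force on the tool from outside, world axes, zero at the start; "torque": the same for the moment, N m; "opening": opening from 0.0 (shut) to 1.0 (fully open).
Only numpy, scipy, OpenCV 4.12 (cv2) and the standard library are available. Lean on these libraries where they do the work, as an engineer would, in place of code of your own. Each camera call takes 0.05 s, during which the arm holds its last target.

## Working session

There is one attempt and no reset: what is moved stays moved. The work goes in short steps, Python scripts to look and compute and a tool call to move; the robot and the scene stay as the last step left them, time stands still between calls to the robot, and variables do not carry over. Pictures are saved under pics/ and viewed, and the job is handed in when it is done.

Besides the shell and the picture viewer there is one more tool, called after "Request:" as name([rows], argument=value, ...), one row to a line, values as JSON. servo_tool: Moves the arm, as the interface text tells. Its arguments: {"type":"object","properties":{"targets":{"type":"array","items":{"type":"array","items":{"type":"number"}}}},"required":["targets"]}

```bash
ls; mkdir -p pics
python3 - <<'E'
from bench import ctrl
import cv2
for n in ("side","top"):
    c=ctrl.camera(n); cv2.imwrite(f"pics/{n}0.png",c["pixels"]); print(n,c["intrinsics"],c["R"],c["t"])
print(ctrl.get_obs())
E
```

```text
pics
side [[395.88517092   0.         285.25996521]
 [  0.         395.88517092 207.68635531]
 [  0.           0.           1.        ]] [[ 0.92631642 -0.37669064 -0.00648497]
 [-0.21707181 -0.51957239 -0.82639238]
 [ 0.30792486  0.76690853 -0.56305735]] [-0.4358113   0.11350399  1.00943017]
top [[488.85568084   0.         286.19756716]
 [  0.         488.85568084 207.01987411]
 [  0.           0.           1.        ]] [[ 2.27343209e-02 -9.99736960e-01  3.02680607e-03]
 [-9.85705346e-01 -2.29205809e-02 -1.66912006e-01]
 [ 1.66937478e-01  8.11092184e-04 -9.85967150e-01]] [-0.10096006  0.4707521   1.23202514]
{'time_s': 0.1, 'q': array([ 1.02870663e+00,  1.81479250e-01,  1.60791579e+00, -2.94298972e-05,
        1.35380954e+00, -2.06326999e-01]), 'dq': array([ 0.00177064, -0.00140918, -0.0021228 , -0.00104793,  0.0002996 ,
       -0.00131093]), 'joint_efforts': array([ 9.07188332e-04, -4.45873582e+01, -3.52234948e+01, -2.44024322e-04,
        4.12849768e-03,  2.40914045e-05]), 'eef_pos': array([0.18919662, 0.54244627, 0.23046346]), 'eef_rot': array([ 0.69696685,  0.11761677,  0.69736457, -0.11868512]), 'wrist_force': array([ 0.55599896,  0.58551117, -0.07773182]), 'torque': array([-0.01697247, -0.00260034, -0.00662811]), 'opening': 0.9985752063449927}
```

View pics/side0.png

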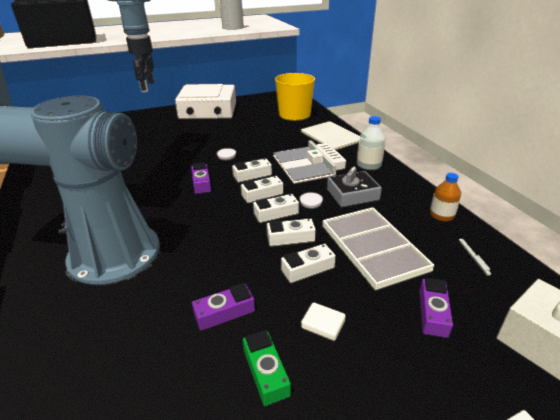

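View pics/top0.png

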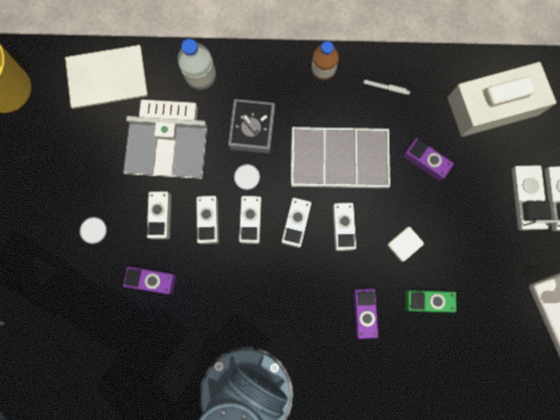

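```bash
cat > h.py <<'E'
import numpy as np, cv2
from bench import ctrl
from scipy.spatial.transform import Rotation as Rot
def cam(n): 
    c=ctrl.camera(n); return c
def ray(c,uv,z):
    K,R,t=c["intrinsics"],np.array(c["R"]),np.array(c["t"])
    uv=np.atleast_2d(np.asarray(uv,float)); d=np.c_[uv,np.ones(len(uv))]@np.linalg.inv(K).T@R
    o=-R.T@t; s=(z-o[2])/d[:,2]; return o+s[:,None]*d
def proj(c,X):
    K,R,t=c["intrinsics"],np.array(c["R"]),np.array(c["t"])
    p=(np.atleast_2d(X)@R.T+t)@K.T; return p[:,:2]/p[:,2:]
def crop(c,x0,y0,x1,y1,name,s=4):
    cv2.imwrite("pics/"+name,cv2.resize(c["pixels"][y0:y1,x0:x1],None,fx=s,fy=s,interpolation=cv2.INTER_CUBIC))
def tool():
    o=ctrl.get_obs(); q=o["eef_rot"]; return np.array(o["eef_pos"]),Rot.from_quat([q[1],q[2],q[3],q[0]])
E
python3 - <<'E'
from h import *
c=cam("top")
crop(c,120,90,320,240,"t_a.png",4); crop(c,270,110,470,260,"t_b.png",4)
p=c["pixels"]; hsv=cv2.cvtColor(p,cv2.COLOR_BGR2HSV)
m=((hsv[...,2]>150)&(hsv[...,1]<60)).astype(np.uint8)
for k in cv2.findContours(m,cv2.RETR_EXTERNAL,cv2.CHAIN_APPROX_NONE)[0]:
    if cv2.contourArea(k)>200:
        r=cv2.minAreaRect(k); print(np.round(r[0],1),np.round(r[1],1),round(r[2],1),ray(c,r[0],0.04).round(3)[0])
E
```

```text
[278.5 375. ] [47.8 11.4] 52.9 [ 0.054 -0.081  0.04 ]
[546.5 310.5] [67. 25.] 90.0 [ 0.224 -0.751  0.04 ]
[405.7 243.6] [23.6 28.5] 49.4 [ 0.385 -0.399  0.04 ]
[ 92.5 230. ] [24. 25.] 90.0 [0.401 0.408 0.04 ]
[344.3 226. ] [46.8 19.7] 86.4 [ 0.427 -0.241  0.04 ]
[296.1 221.9] [19.6 46.3] 14.0 [ 0.434 -0.117  0.04 ]
[249.7 219. ] [19.9 46.5] 2.4 [0.439 0.004 0.04 ]
[206.5 219. ] [46. 19.] 90.0 [0.437 0.115 0.04 ]
[157.4 214.5] [19.6 45.5] 1.5 [0.445 0.243 0.04 ]
[554. 185.] [36. 10.] 90.0 [ 0.548 -0.792  0.04 ]
[529.5 183.1] [37.2 26.5] 83.2 [ 0.551 -0.728  0.04 ]
[247.  176.5] [23. 24.] 90.0 [0.552 0.015 0.04 ]
[340.3 157. ] [98.5 58.9] 1.0 [ 0.611 -0.23   0.04 ]
[165.2 138.3] [78.8 75.2] 3.3 [0.651 0.236 0.04 ]
[506.9  93.8] [45.4 89.4] 74.7 [ 0.798 -0.681  0.04 ]
[195.1  62.1] [23.9 31. ] 70.6 [0.869 0.168 0.04 ]
[105.2  76.1] [51.2 78. ] 80.8 [0.823 0.411 0.04 ]
[279.5  22. ] [ 44. 559.] 90.0 [ 0.994 -0.06   0.04 ]
```

View pics/t_a.png

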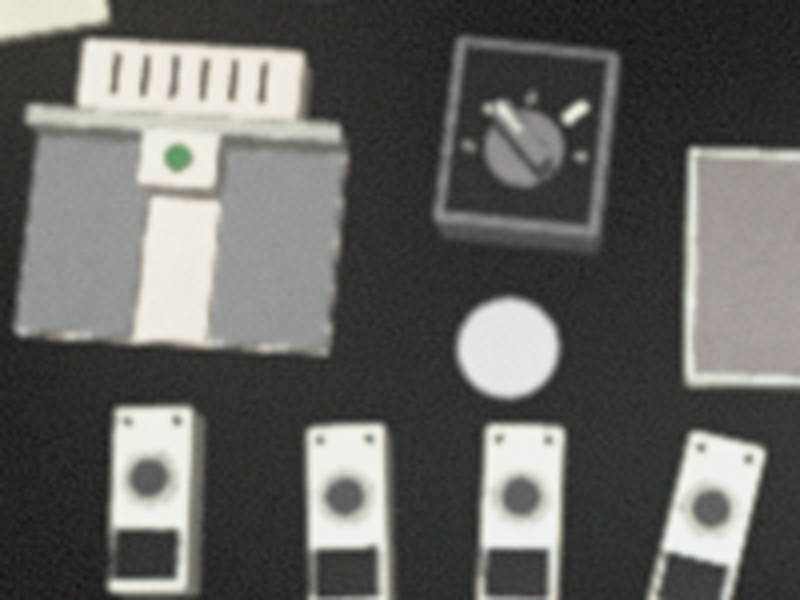

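View pics/t_b.png

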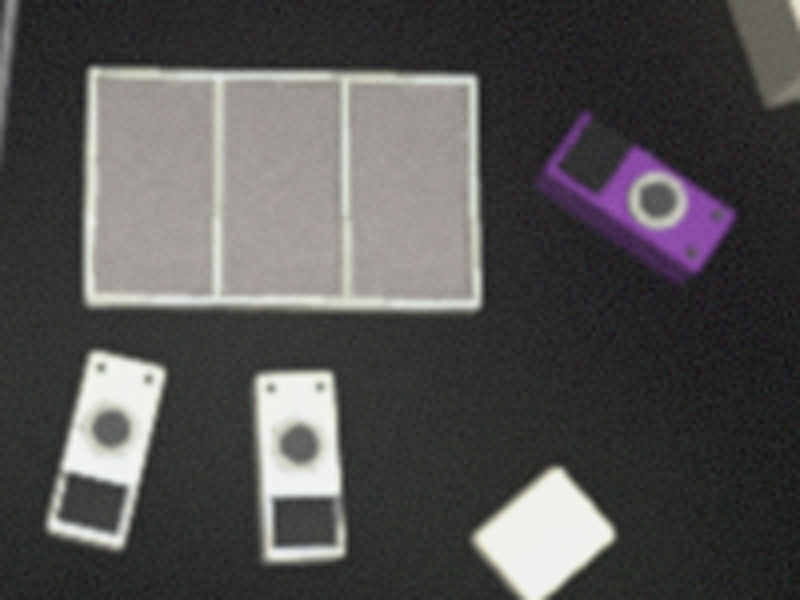

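Run:
```python
from h import *
for n in("top","side"):
    c=cam(n); print(-np.array(c["R"]).T@np.array(c["t"]))
    crop(c,*((130,180,270,250) if n=="top" else (225,150,345,285)),"z_%s.png"%n,5 if n=="top" else 4)
    if n=="top": print(proj(c,[[.5,-.241,.04],[.38,-.241,.04],[.5,-.241,0],[.38,-.241,0]]))
    m=(cv2.cvtColor(c["pixels"],cv2.COLOR_BGR2GRAY))
    print(m[195:260,344] if n=="top" else "")
```

```text
[ 0.26064695 -0.09114288  1.29361608]
[[344.23248793 198.11022844]
 [344.0962655  244.01275031]
 [342.44733571 200.85882146]
 [342.28765197 245.40619767]]
[ 55  56  50  56  57  56  51 100 194 238 241 241 241 240 240 240 241 240
 235 220 191 139 102  98 100  99  99  99  99 105 131 184 218 233 239 241
 241 241 212 126  65  60  71  66  66  68  64  69  69  66  68 123 206 230
 197 126  65  39  44  45  41  47  43  41  45]
[ 0.11750903 -0.87933311  0.65933969]
```

View pics/z_side.png

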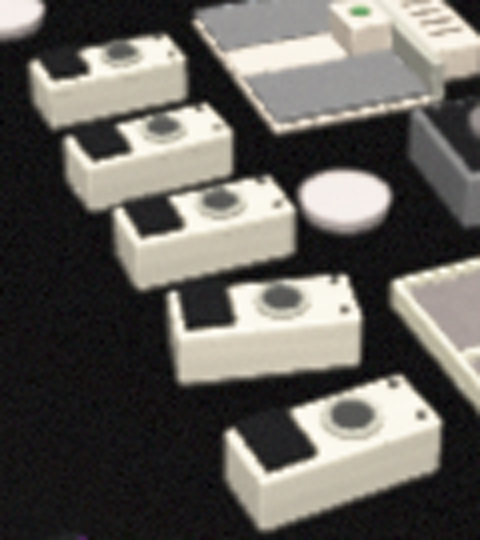

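```bash
cat >> h.py <<'E'
def modules(c,zt=0.04,box=None,vmin=150):
    """white module top faces in top view -> (centre xyz, yaw of long axis, L, W, px)"""
    p=c["pixels"]; hsv=cv2.cvtColor(p,cv2.COLOR_BGR2HSV)
    m=((hsv[...,2]>vmin)&(hsv[...,1]<60)).astype(np.uint8); out=[]
    for k in cv2.findContours(m,cv2.RETR_EXTERNAL,cv2.CHAIN_APPROX_NONE)[0]:
        if not 550<cv2.contourArea(cv2.convexHull(k))<1300: continue
        r=cv2.minAreaRect(k); a=max(r[1]);b=min(r[1])
        if not 1.9<a/b<2.9: continue
        h=cv2.convexHull(k).astype(np.float32)[:,0]
        w=ray(c,h,zt)[:,:2].astype(np.float32); M=cv2.moments((w*1000).reshape(-1,1,2))
        cx,cy=M["m10"]/M["m00"],M["m01"]/M["m00"]
        yaw=.5*np.arctan2(2*M["mu11"],M["mu20"]-M["mu02"])
        (lw)=cv2.minAreaRect(w*1000)[1]
        out.append((cx/1000,cy/1000,np.degrees(yaw),max(lw),min(lw),r[0]))
    return sorted(out,key=lambda o:-o[1])
E
python3 - <<'E'
from h import *
c=cam("top")
for o in modules(c): print([round(v,3) for v in o[:5]],np.round(o[5],1))
crop(c,115,90,215,190,"reader.png",6)
crop(c,220,90,290,165,"cons.png",8)
p=c["pixels"]; hsv=cv2.cvtColor(p,cv2.COLOR_BGR2HSV)
m=((hsv[...,2]>120)&(hsv[...,1]<70)).astype(np.uint8)
for k in cv2.findContours(m,cv2.RETR_EXTERNAL,cv2.CHAIN_APPROX_NONE)[0]:
    x,y,w,h=cv2.boundingRect(k)
    if 270<x<300 and w>80:
        w=ray(c,cv2.convexHull(k)[:,0],.02)[:,:2].astype(np.float32); r=cv2.minAreaRect(w*1000); print("rack",r)
E
```

```text
[0.446, 0.244, np.float64(2.612), 118.949, 50.721] [157.4 214.5]
[0.437, 0.116, np.float64(3.231), 121.031, 49.363] [206.5 219. ]
[0.44, 0.004, np.float64(-0.617), 121.34, 51.368] [249.6 219. ]
[0.435, -0.117, np.float64(-12.607), 121.139, 50.773] [296.1 221.9]
[0.427, -0.241, np.float64(3.258), 120.902, 51.239] [344.3 226. ]
[0.246, -0.761, np.float64(5.792), 165.73, 63.219] [546.5 310.5]
rack ((616.6183471679688, -232.1384735107422), (165.6885986328125, 265.68292236328125), 0.4618505537509918)
```

View pics/reader.png

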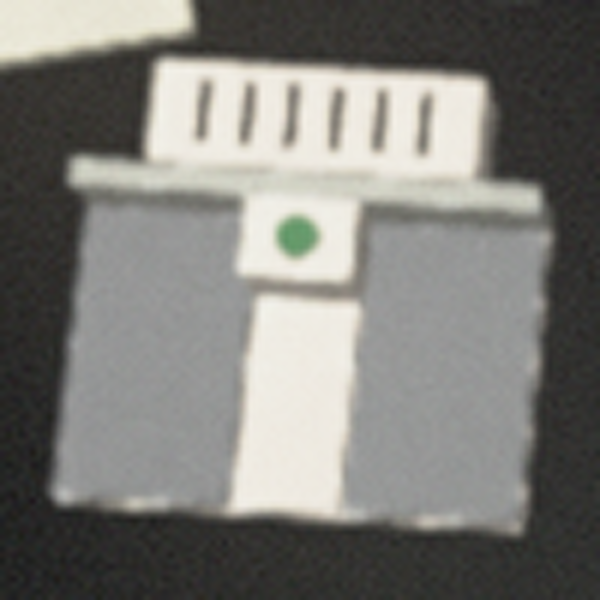

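View pics/cons.png

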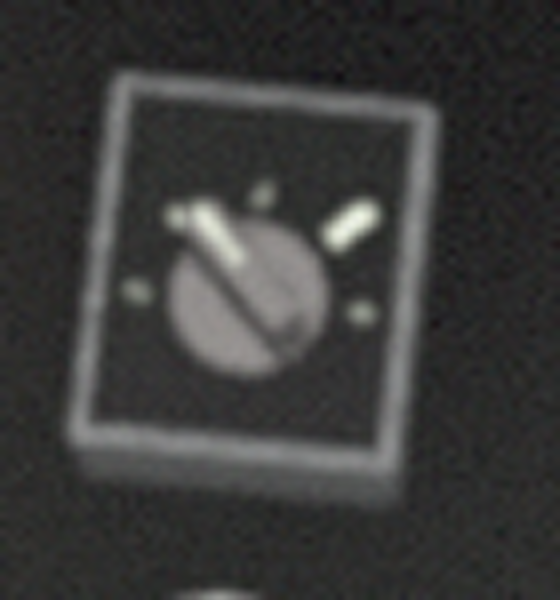

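Run:
```python
from h import *
c=cam("top")
def P(pts,s,ox,oy,z): return ray(c,[((x+.5)/s-.5+ox,(y+.5)/s-.5+oy) for x,y in pts],z)
f=P([(72,188),(542,212)],6,115,90,.038); h=P([(238,277),(356,288)],6,115,90,.040)
fr=P([(53,505),(525,532)],6,115,90,.014); dot=P([(297,236)],6,115,90,.04)
for n,a in(("fence",f),("head",h),("front",fr)):
    d=a[0]-a[1]; print(n,a.round(4).tolist(),np.linalg.norm(d)*1000,np.degrees(np.arctan2(-d[0],d[1])))
print("dot",dot)
th=np.radians(-2.5)
for d in (0,):
  for th in np.radians([-2,-2.5,-3]):
    X=np.array([np.cos(th),np.sin(th)]);Y=np.array([-np.sin(th),np.cos(th)])
    # centre from each
    print(np.degrees(th),"fence",(f.mean(0)[:2]-.063*X).round(4),"head",(h.mean(0)[:2]-.025*X).round(4),"front",(fr.mean(0)[:2]+.075*X).round(4))
k=P([(118,75),(437,108)],8,220,90,.045); k2=P([(72,437),(398,465)],8,220,90,.045)
print("console",k.round(4),k2.round(4),(k.mean(0)+k2.mean(0))/2,[np.degrees(np.arctan2(-(a[0]-a[1])[0],(a[0]-a[1])[1])) for a in(k,k2)],np.linalg.norm(k[0]-k[1]))
print("disc",P([(248,297)],8,220,90,.055),"pointer tip",P([(195,203)],8,220,90,.084))
```

```text
fence [[0.6975, 0.3432, 0.038], [0.6913, 0.1327, 0.038]] 210.60327375238728 -1.6856745390051384
head [[0.6573, 0.2657, 0.04], [0.6534, 0.2131, 0.04]] 52.797229528142 -4.159396013474362
front [[0.5577, 0.3486, 0.014], [0.5502, 0.1371, 0.014]] 211.65905246994788 -2.0073787741559683
dot [[0.67685204 0.24078928 0.04      ]]
-2.0 fence [0.6314 0.2402] head [0.6304 0.2403] front [0.6289 0.2402]
-2.5 fence [0.6314 0.2407] head [0.6304 0.2405] front [0.6289 0.2396]
-3.0000000000000004 fence [0.6315 0.2413] head [0.6304 0.2407] front [0.6289 0.2389]
console [[ 0.7636  0.0561  0.045 ]
 [ 0.7545 -0.0514  0.045 ]] [[ 0.6372  0.0662  0.045 ]
 [ 0.6301 -0.0419  0.045 ]] [0.69636621 0.00728001 0.045     ] [np.float64(-4.838613948343766), np.float64(-3.7266246842576494)] 0.10793636155557658
disc [[0.68343054 0.00891855 0.055     ]] pointer tip [[0.70487404 0.02484464 0.084     ]]
```

```bash
cat >> h.py <<'E'
def go(x,y,z,yaw_deg):
    p,R=tool(); a=np.radians(yaw_deg); best=None
    for s in(1,-1):
        X=np.array([0,0,-1.]);Y=s*np.array([-np.sin(a),np.cos(a),0]);T=Rot.from_matrix(np.c_[X,Y,np.cross(X,Y)])
        rv=(R.inv()*T).as_rotvec()
        if best is None or np.linalg.norm(rv)<np.linalg.norm(best): best=rv
    d=R.inv().apply(np.array([x,y,z])-p)*1000
    print("at",p.round(4),"rot",best.round(3),"shift",d.round(1)); return best,d
def st():
    o=ctrl.get_obs(); print("t",round(o["time_s"],2),"p",o["eef_pos"].round(4),"F",o["wrist_force"].round(2),"M",o["torque"].round(2),"open",round(o["opening"],3),"q",o["q"].round(2))
E
python3 - <<'E'
from h import *
st(); p,R=tool(); print(R.as_matrix().round(3)); go(.446,.244,.12,2.6)
E
```

```text
t 0.35 p [0.1894 0.5428 0.2311] F [ 1.36 -1.28 -0.49] M [-0.04 -0.03  0.01] open 0.999 q [ 1.03  0.18  1.61  0.    1.35 -0.21]
[[-0.     0.33   0.944]
 [-0.     0.944 -0.33 ]
 [-1.    -0.    -0.   ]]
at [0.1894 0.5428 0.2311] rot [-0.381 -0.     0.   ] shift [ 111.1 -197.5  340.7]
```

Candidates for a module in the top view: white ones at (158,215), (206,219), (250,219), (296,222) and (344,226). The purple ones at (148,280), (366,313) and (430,160) and the green one at (431,301) are decoys. The white slab at (406,244) and the discs at (92,230) and (247,177) are not modules. The crop showed the five white row blocks each with a black cover and plug, so I start with (158,215).

Request:
servo_tool([
  [-0.13,0,0,35,-60,100,1],
  [-0.25,0,0,60,-110,200,1],
  [-0.38,0,0,85,-160,280,1],
  [-0.38,0,0,100,-197,340,1],
  [-0.38,0,0,111,-197.5,340.7,1],
  [-0.38,0,0,111,-197.5,340.7,1],
  [-0.38,0,0,111,-197.5,340.7,1],
  [-0.38,0,0,111,-197.5,340.7,1],
])

```text
time_s: 1.35
eef_pos: [0.4469, 0.2421, 0.1194]
eef_rot: [0.706, -0.015, 0.707, 0.014]
wrist_force: [-0.9, 0.0, 0.7]
opening: 1.0
```

Run:
```python
from h import *
st(); go(.446,.244,.012,2.6)
```

```text
t 1.35 p [0.4469 0.2421 0.1194] F [-0.85  0.04  0.67] M [ 0.05  0.01 -0.01] open 1.0 q [ 0.26  0.17  1.87 -0.    1.11 -1.35]
at [0.4469 0.2421 0.1194] rot [-0.005 -0.001  0.001] shift [107.4   2.1  -0.6]
```

Request:
servo_tool([
  [0,0,0,30,2,-0.6,1],
  [0,0,0,60,2,-0.6,1],
  [0,0,0,90,2,-0.6,1],
  [0,0,0,107,2,-0.6,1],
  [0,0,0,107,2,-0.6,1],
  [0,0,0,107,2,-0.6,-0.4],
  [0,0,0,107,2,-0.6,-0.8],
  [0,0,0,107,2,-0.6,-0.8],
])

```text
time_s: 2.35
eef_pos: [0.4472, 0.2443, 0.0139]
eef_rot: [0.707, -0.014, 0.707, 0.014]
wrist_force: [-1.8, -0.2, 5.0]
opening: 0.576
```

Request:
servo_tool([
  [0,0,0,0,0,0,-0.8],
  [0,0,0,0,0,0,-0.8],
  [0,0,0,0,0,0,-0.8],
  [0,0,0,0,0,0,-0.8],
  [0,0,0,-10,0,0,-0.8],
  [0,0,0,-25,0,0,-0.8],
  [0,0,0,-40,0,0,-0.8],
  [0,0,0,-40,0,0,-0.8],
])

```text
time_s: 3.35
eef_pos: [0.4488, 0.2447, 0.056]
eef_rot: [0.709, -0.014, 0.705, 0.015]
wrist_force: [-0.1, -0.2, -3.8]
opening: 0.576
```

Request:
servo_tool([
  [0,0,0,0,0,0,-0.8],
  [0,0,0,0,0,0,-0.8],
  [0,0,0,0,0,0,-0.8],
  [0,0,0,0,0,0,-0.8],
  [0,0,0,0,0,0,-0.8],
  [0,0,0,0,0,0,-0.8],
  [0,0,0,0,0,0,-0.8],
  [0,0,0,0,0,0,-0.8],
])

```text
time_s: 4.35
eef_pos: [0.4488, 0.2448, 0.056]
eef_rot: [0.709, -0.014, 0.705, 0.015]
wrist_force: [0.8, -0.7, -2.5]
opening: 0.574
```

Run:
```python
from h import *
st()
c=cam("top"); crop(c,110,80,250,260,"g1.png",4)
c=cam("side"); crop(c,180,100,340,240,"g1s.png",4)
st()
for o in modules(cam("top")): print([round(v,3) for v in o[:5]],np.round(o[5],1))
st()
```

```text
t 4.35 p [0.4488 0.2448 0.056 ] F [ 0.77 -0.66 -2.48] M [ 0.02  0.07 -0.  ] open 0.574 q [ 0.27  0.27  1.89 -0.    0.97 -1.34]
t 4.45 p [0.4488 0.2448 0.056 ] F [ 0.28  0.09 -3.84] M [ 0.02  0.   -0.01] open 0.568 q [ 0.27  0.27  1.89 -0.    0.97 -1.34]
[0.437, 0.116, np.float64(3.231), 121.031, 49.363] [206.5 219. ]
[0.44, 0.004, np.float64(-0.595), 121.34, 51.247] [249.6 219. ]
[0.435, -0.117, np.float64(-12.607), 121.139, 50.773] [296.1 221.9]
[0.427, -0.241, np.float64(3.313), 121.096, 51.2] [344.3 226. ]
[0.246, -0.761, np.float64(5.792), 165.73, 63.219] [546.5 310.5]
t 4.5 p [0.4488 0.2448 0.056 ] F [-0.06  0.54 -3.03] M [-0.    0.02 -0.02] open 0.569 q [ 0.27  0.27  1.89 -0.    0.97 -1.34]
```

View pics/g1s.png

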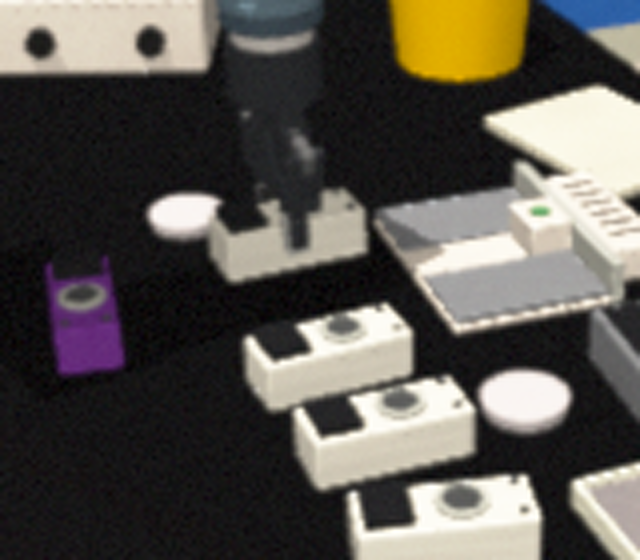

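Run:
```python
from h import *
go(.617,-.146,.10,.46)
```

```text
at [0.4488 0.2448 0.056 ] rot [ 0.032  0.005 -0.001] shift [ -43.5 -397.2  152.5]
```

Request:
servo_tool([
  [0,0,0,-35,0,0,-0.8],
  [0,0,0,-50,-40,10,-0.8],
  [0,0,0,-50,-85,25,-0.8],
  [0.01,0,0,-50,-135,45,-0.8],
  [0.02,0,0,-50,-185,70,-0.8],
  [0.03,0.005,0,-48,-235,95,-0.8],
  [0.03,0.005,0,-46,-285,115,-0.8],
  [0.032,0.005,0,-44,-335,135,-0.8],
])

```text
time_s: 5.5
eef_pos: [0.5975, -0.0863, 0.1003]
eef_rot: [0.707, -0.003, 0.707, 0.003]
wrist_force: [0.1, -0.8, -3.2]
opening: 0.57
```

Run:
```python
from h import *
st();go(.617,-.146,.10,.46)
```

```text
t 5.5 p [ 0.5975 -0.0863  0.1003] F [ 0.09 -0.82 -3.17] M [0.03 0.02 0.06] open 0.57 q [-0.34  0.39  1.63  0.    1.12 -1.92]
at [ 0.5975 -0.0863  0.1003] rot [ 0.     0.    -0.001] shift [  0.3 -59.9  19. ]
```

Request:
servo_tool([
  [0,0,0,0,-30,10,-0.8],
  [0,0,0,0,-60,19,-0.8],
  [0,0,0,0,-60,19,-0.8],
  [0,0,0,15,-60,19,-0.8],
  [0,0,0,35,-60,19,-0.8],
  [0,0,0,55,-60,19,-0.8],
  [0,0,0,55,-60,19,-0.8],
  [0,0,0,55,-60,19,-0.8],
])

```text
time_s: 6.5
eef_pos: [0.6172, -0.1459, 0.0452]
eef_rot: [0.707, -0.003, 0.707, 0.003]
wrist_force: [-0.2, 0.1, -3.1]
opening: 0.573
```

Run:
```python
from h import *
st();go(.617,-.146,.026,.46)
c=cam("side"); crop(c,280,170,440,290,"g2s.png",5)
```

```text
t 6.5 p [ 0.6172 -0.1459  0.0452] F [-0.21  0.09 -3.07] M [-0.02 -0.    0.05] open 0.573 q [-0.42  0.52  1.57  0.    1.05 -2.  ]
at [ 0.6172 -0.1459  0.0452] rot [ 0.     0.    -0.001] shift [19.2 -0.1 -0.2]
```

View pics/g2s.png

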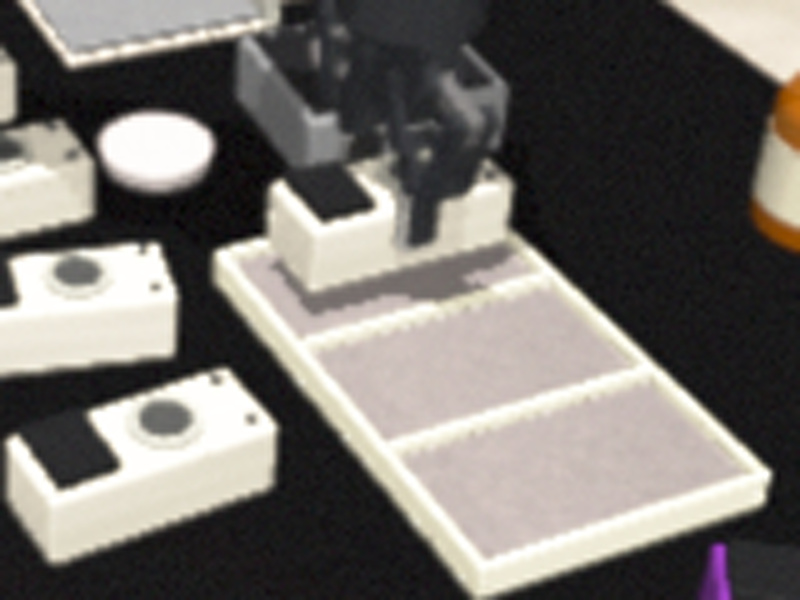

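Request:
servo_tool([
  [0,0,0,10,0,0,-0.8],
  [0,0,0,17,0,0,-0.8],
  [0,0,0,17,0,0,-0.8],
  [0,0,0,17,0,0,0.6],
  [0,0,0,17,0,0,0.8],
  [0,0,0,17,0,0,1],
  [0,0,0,-20,0,0,1],
  [0,0,0,-60,0,0,1],
])

```text
time_s: 7.55
eef_pos: [0.617, -0.1459, 0.1061]
eef_rot: [0.707, -0.003, 0.707, 0.003]
wrist_force: [1.0, 0.7, 0.2]
opening: 0.999
```

Run:
```python
from h import *
st()
for o in modules(cam("top")): print([round(v,3) for v in o[:5]],np.round(o[5],1))
go(.427,-.241,.10,3.3)
c=cam("side"); crop(c,280,170,440,290,"g3s.png",5)
```

```text
t 7.55 p [ 0.617  -0.1459  0.1061] F [1.05 0.74 0.21] M [-0.05 -0.05 -0.01] open 0.999 q [-0.42  0.44  1.55  0.    1.16 -2.  ]
[0.429, -0.12, np.float64(-17.775), 121.077, 48.595] [296.3 221.9]
[0.427, -0.241, np.float64(3.273), 121.006, 51.2] [344.3 226. ]
[0.246, -0.761, np.float64(5.749), 165.73, 63.219] [546.5 310.5]
at [ 0.6206 -0.1474  0.1131] rot [-0.049  0.009  0.003] shift [  11.7  -91.9 -194.5]
```

View pics/g3s.png

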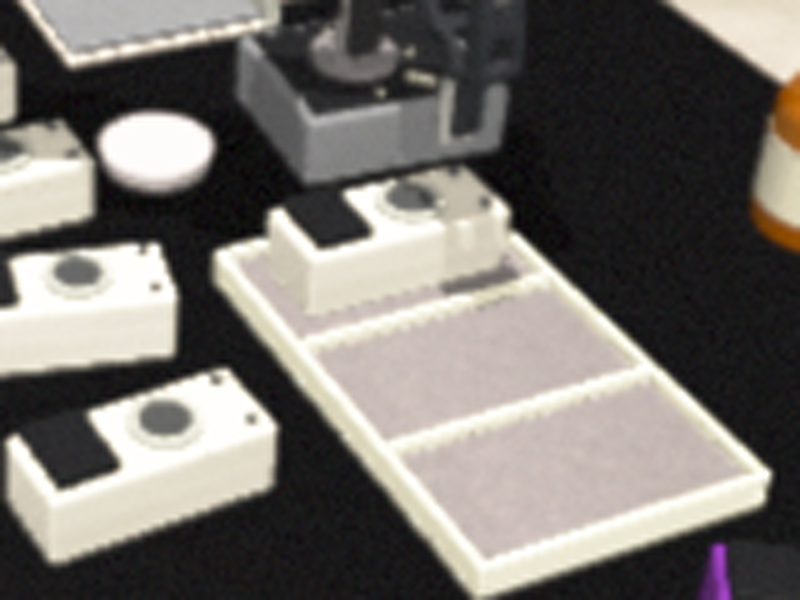

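Request:
servo_tool([
  [0,0,0,-2,-20,-50,1],
  [-0.02,0,0,-2,-45,-100,1],
  [-0.04,0,0,0,-75,-150,1],
  [-0.049,0.01,0,10,-92,-194,1],
  [-0.049,0.01,0,12,-92,-194,1],
  [-0.049,0.01,0,12,-92,-194,1],
  [-0.049,0.01,0,12,-92,-194,1],
  [-0.049,0.01,0,12,-92,-194,1],
])

```text
time_s: 8.65
eef_pos: [0.4288, -0.241, 0.0982]
eef_rot: [0.707, -0.022, 0.707, 0.019]
wrist_force: [0.0, 0.1, 0.5]
opening: 1.002
```

Run:
```python
from h import *
st()
go(.427,-.241,.012,3.3)
for o in modules(cam("top")): print([round(v,3) for v in o[:5]],np.round(o[5],1))
```

```text
t 8.65 p [ 0.4288 -0.241   0.0982] F [0.03 0.14 0.54] M [ 0.02  0.01 -0.06] open 1.002 q [-0.75  0.16  1.92 -0.    1.05 -2.38]
at [ 0.4288 -0.241   0.0982] rot [0.001 0.    0.004] shift [86.2  0.5 -1.8]
[0.246, -0.761, np.float64(5.788), 165.73, 63.219] [546.5 310.5]
```

Request:
servo_tool([
  [0,0,0,30,0.5,-1.8,1],
  [0,0,0,60,0.5,-1.8,1],
  [0,0,0,84,0.5,-1.8,1],
  [0,0,0,84,0.5,-1.8,1],
  [0,0,0,84,0.5,-1.8,-0.4],
  [0,0,0,84,0.5,-1.8,-0.8],
  [0,0,0,84,0.5,-1.8,-0.8],
  [0,0,0,84,0.5,-1.8,-0.8],
])

```text
time_s: 9.7
eef_pos: [0.4282, -0.2426, 0.0161]
eef_rot: [0.708, -0.024, 0.706, 0.018]
wrist_force: [0.0, -1.7, 6.7]
opening: 0.568
```

Request:
servo_tool([
  [0,0,0,0,0,0,-0.8],
  [0,0,0,-10,0,0,-0.8],
  [0,0,0,-25,0,0,-0.8],
  [0,0,0,-45,0,0,-0.8],
  [0,0,0,-45,0,0,-0.8],
  [0,0,0,-45,0,0,-0.8],
  [0,0,0,-45,0,0,-0.8],
  [0,0,0,-45,0,0,-0.8],
])

```text
time_s: 10.7
eef_pos: [0.4277, -0.2419, 0.0604]
eef_rot: [0.708, -0.023, 0.706, 0.019]
wrist_force: [-0.9, 0.1, -7.9]
opening: 0.572
```

Run:
```python
from h import *
st()
c=cam("top"); cv2.imwrite("pics/g4.png",c["pixels"])
c=cam("side"); st(); cv2.imwrite("pics/g4s.png",c["pixels"]); cam("side"); st()
go(.617,-.232,.10,.46); go(.6173,-.318,.10,.46)
```

```text
t 10.7 p [ 0.4277 -0.2419  0.0604] F [-0.93  0.15 -7.92] M [ 0.02 -0.    0.  ] open 0.572 q [-0.75  0.23  1.94 -0.    0.96 -2.38]
t 10.8 p [ 0.4278 -0.2421  0.0606] F [ 0.32  0.45 -8.1 ] M [ 0.01  0.01 -0.03] open 0.576 q [-0.75  0.23  1.94 -0.    0.96 -2.38]
t 10.85 p [ 0.4279 -0.2422  0.0607] F [ 0.28 -0.76 -7.63] M [0.05 0.02 0.02] open 0.571 q [-0.75  0.23  1.94 -0.    0.96 -2.38]
at [ 0.4279 -0.2422  0.0607] rot [0.051 0.003 0.007] shift [-38.8  -1.3 189.5]
at [ 0.4279 -0.2422  0.0607] rot [0.051 0.003 0.007] shift [-38.2 -87.2 184.7]
```

View pics/g4.png

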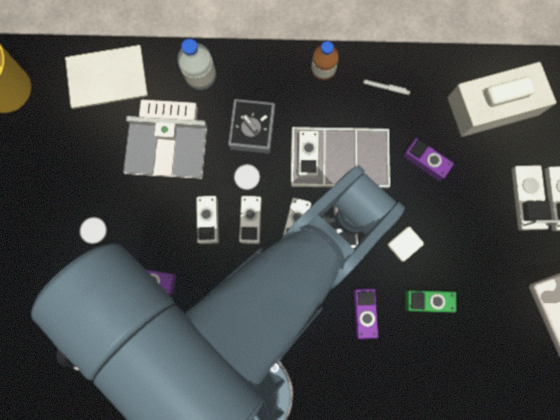

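View pics/g4s.png

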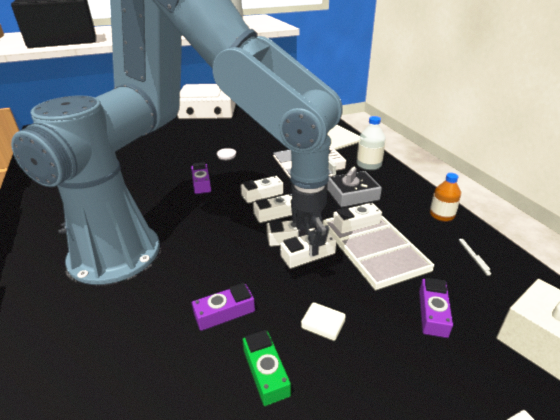

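Run:
```python
from h import *
go(.611,.180,.11,-2.2)
```

```text
at [ 0.4279 -0.2422  0.0607] rot [0.097 0.003 0.007] shift [-51.7 410.3 207.8]
```

Request:
servo_tool([
  [0,0,0,-30,0,0,-0.8],
  [0,0,0,-50,35,10,-0.8],
  [0.01,0,0,-52,80,30,-0.8],
  [0.03,0,0,-52,130,55,-0.8],
  [0.05,0,0,-52,180,80,-0.8],
  [0.07,0,0,-52,230,110,-0.8],
  [0.09,0.003,0.007,-52,280,140,-0.8],
  [0.097,0.003,0.007,-52,330,170,-0.8],
])

```text
time_s: 11.85
eef_pos: [0.5786, 0.0994, 0.1105]
eef_rot: [0.707, 0.013, 0.707, -0.014]
wrist_force: [1.0, -1.6, -8.1]
opening: 0.571
```

Run:
```python
from h import *
st();go(.611,.180,.11,-2.2)
```

```text
t 11.85 p [0.5786 0.0994 0.1105] F [ 1.03 -1.6  -8.08] M [-0.07 -0.08  0.04] open 0.571 q [-0.03  0.34  1.67 -0.    1.13 -1.56]
at [0.5786 0.0994 0.1105] rot [ 0.    -0.001  0.   ] shift [ 0.4 81.8 29.3]
```

Then down to bottom ≈ 0.020 (TCP 0.036).

Request:
servo_tool([
  [0,0,0,0,40,15,-0.8],
  [0,0,0,0,80,29,-0.8],
  [0,0,0,0,82,29,-0.8],
  [0,0,0,10,82,29,-0.8],
  [0,0,0,30,82,29,-0.8],
  [0,0,0,50,82,29,-0.8],
  [0,0,0,70,82,29,-0.8],
  [0,0,0,70,82,29,-0.8],
])

```text
time_s: 12.85
eef_pos: [0.6084, 0.1796, 0.0372]
eef_rot: [0.705, 0.013, 0.709, -0.014]
wrist_force: [-0.5, -0.4, -9.0]
opening: 0.567
```

Run:
```python
from h import *
st();go(.6316,.1901,.030,-2.2)
c=cam("side"); crop(c,240,110,400,230,"g5s.png",5)
c=cam("top"); crop(c,115,90,235,190,"g5.png",6)
```

```text
t 12.85 p [0.6084 0.1796 0.0372] F [-0.54 -0.36 -8.98] M [ 0.02  0.03 -0.05] open 0.567 q [ 0.1   0.54  1.56 -0.    1.05 -1.43]
at [0.6084 0.1796 0.0372] rot [-0.001 -0.006  0.001] shift [ 7.1 11.4 22.9]
```

View pics/g5s.png

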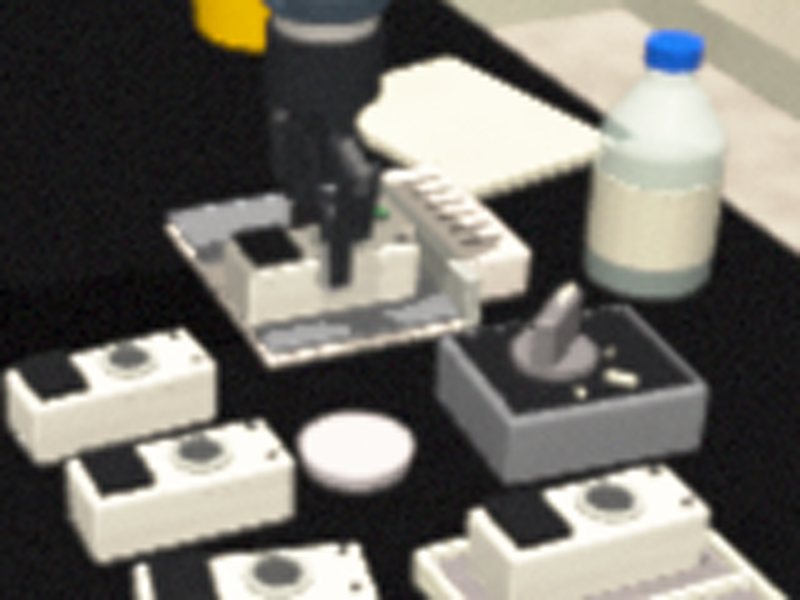

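View pics/g5.png

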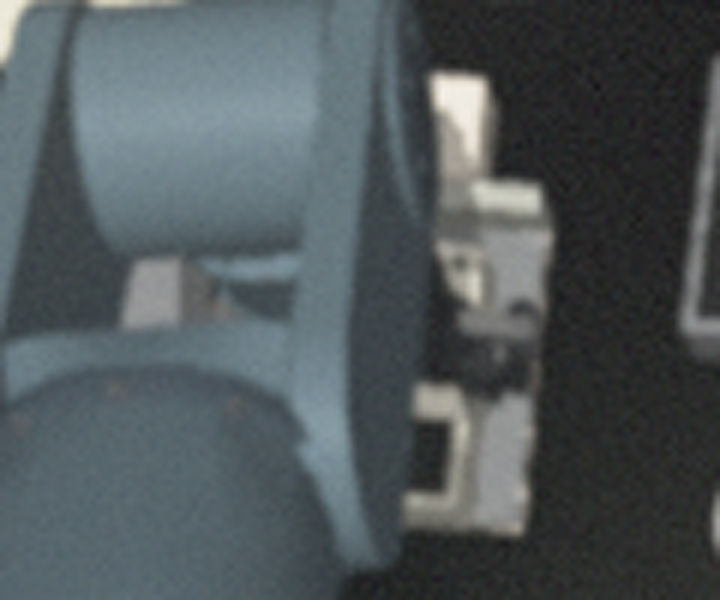

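Request:
servo_tool([
  [0,-0.006,0,4,3,5,-0.8],
  [0,-0.006,0,5,6,12,-0.8],
  [0,-0.006,0,5,7,17,-0.8],
  [0,-0.006,0,5,7,20,-0.8],
  [0,-0.006,0,5,7,22,-0.8],
  [0,-0.006,0,5,7,24,-0.8],
  [0,-0.006,0,5,7,25,-0.8],
  [0,-0.006,0,5,7,26,-0.8],
])

```text
time_s: 13.95
eef_pos: [0.6343, 0.1862, 0.0346]
eef_rot: [0.707, 0.013, 0.707, -0.014]
wrist_force: [-11.2, 0.7, -1.9]
opening: 0.572
```

Run:
```python
from h import *
st();go(.6316,.1901,.030,-2.2)
```

```text
t 13.95 p [0.6343 0.1862 0.0346] F [-11.22   0.73  -1.89] M [-0.12  1.54 -0.25] open 0.572 q [ 0.11  0.59  1.49 -0.    1.06 -1.43]
at [0.6343 0.1862 0.0346] rot [-0.    -0.001  0.001] shift [ 4.6  3.8 -2.8]
```

Request:
servo_tool([
  [0,0,0,1,1,-3,-0.8],
  [0,0,0,3,2,-3,-0.8],
  [0,0,0,5,3,-3,-0.8],
  [0,0,0,6,4,-3,-0.8],
  [0,0,0,7,5,-3,-0.8],
  [0,0,0,7,6,-2,-0.8],
  [0,0,0,7,6,-1,-0.8],
  [0,0,0,7,6,0,-0.8],
])

```text
time_s: 14.95
eef_pos: [0.6331, 0.1909, 0.0275]
eef_rot: [0.705, 0.013, 0.709, -0.015]
wrist_force: [-7.8, -7.1, 0.4]
opening: 0.572
```

Run:
```python
from h import *
st();go(.6316,.1901,.030,-2.2)
c=cam("side"); crop(c,240,110,360,200,"g6s.png",6)
```

```text
t 14.95 p [0.6331 0.1909 0.0275] F [-7.79 -7.12  0.42] M [-1.33  1.07 -0.38] open 0.572 q [ 0.11  0.6   1.49 -0.    1.06 -1.42]
at [0.6331 0.1909 0.0275] rot [-0.001 -0.005  0.003] shift [-2.5 -0.9 -1.4]
```

View pics/g6s.png

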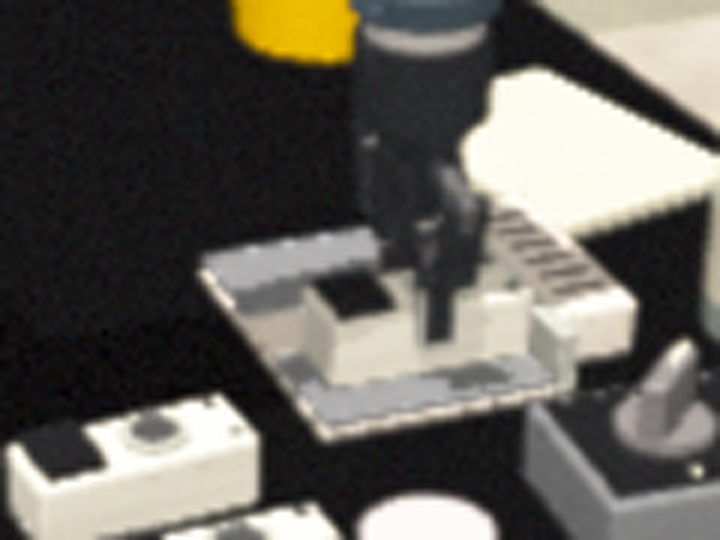

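Request:
servo_tool([
  [0,0,0,0,1,1,-0.8],
  [0,0,0,1,2,2,-0.8],
  [0,0,0,2,2,2,-0.8],
  [0,0,0,2,2,2,-0.8],
  [0,0,0,2,2,2,0.3],
  [0,0,0,1,1,0,0.5],
  [0,0,0,0,0,0,0.5],
  [0,0,0,0,0,0,0.5],
])

```text
time_s: 16.0
eef_pos: [0.6335, 0.1912, 0.0279]
eef_rot: [0.706, 0.013, 0.708, -0.015]
wrist_force: [-0.4, -0.5, -0.4]
opening: 0.75
```

Run:
```python
from h import *
st()
```

```text
t 16.0 p [0.6335 0.1912 0.0279] F [-0.43 -0.46 -0.39] M [-0.   -0.01 -0.01] open 0.75 q [ 0.12  0.6   1.49 -0.    1.06 -1.42]
```

Request:
servo_tool([
  [0,0,0,-20,0,0,0.6],
  [0,0,0,-60,0,0,0.8],
  [0,0,0,-100,0,0,0.8],
  [0,0,0,-100,-50,0,0.8],
  [0,0,0,-100,-110,-40,0.8],
  [0,0,0,-100,-170,-80,1],
  [0,0,0,-100,-190,-120,1],
  [0,0,0,-100,-190,-120,1],
])

```text
time_s: 17.0
eef_pos: [0.5028, 0.0049, 0.129]
eef_rot: [0.705, 0.014, 0.709, -0.016]
wrist_force: [-0.1, 0.5, -0.4]
opening: 1.002
```

Run:
```python
from h import *
st()
c=cam("top"); crop(c,115,90,235,190,"g7.png",6)
for o in modules(c): print([round(v,3) for v in o[:5]],np.round(o[5],1))
c=cam("side"); crop(c,260,130,350,200,"g7s.png",8)
```

```text
t 17.0 p [0.5028 0.0049 0.129 ] F [-0.07  0.51 -0.39] M [0.04 0.   0.01] open 1.002 q [-0.22  0.15  1.87 -0.    1.13 -1.75]
[0.435, -0.117, np.float64(-12.607), 121.139, 50.773] [296.1 221.9]
[0.246, -0.761, np.float64(5.749), 165.73, 63.219] [546.5 310.5]
```

View pics/g7.png

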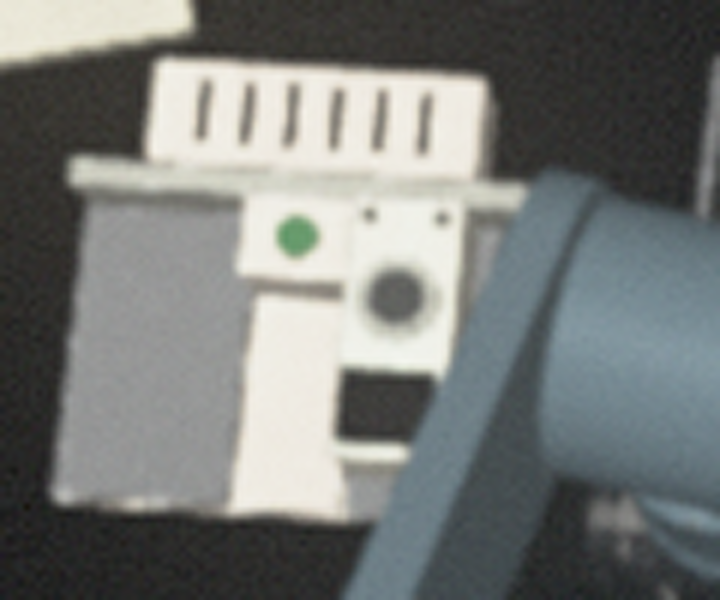

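View pics/g7s.png

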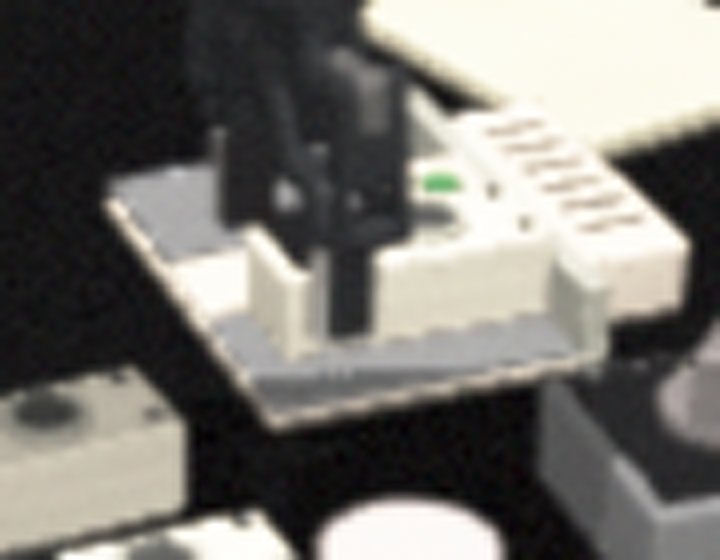

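Run:
```python
from h import *
go(.441,.0045,.015,-.6)
```

```text
at [0.5074 0.0057 0.1305] rot [-0.03  -0.001  0.003] shift [115.6  -3.6 -66.2]
```

Request:
servo_tool([
  [-0.02,0,0,0,-2,-30,1],
  [-0.03,0,0,0,-4,-60,1],
  [-0.03,0,0,10,-4,-66,1],
  [-0.03,0,0,30,-4,-66,1],
  [-0.03,0,0,45,-4,-66,1],
  [-0.03,0,0,45,-4,-66,1],
  [-0.03,0,0,45,-4,-66,1],
  [-0.03,0,0,45,-4,-66,1],
])

```text
time_s: 18.1
eef_pos: [0.442, 0.0041, 0.0862]
eef_rot: [0.707, 0.003, 0.707, -0.005]
wrist_force: [-0.7, 0.3, -0.3]
opening: 1.001
```

Run:
```python
from h import *
st();go(.441,.0045,.014,-.6)
c=cam("side"); crop(c,210,150,350,270,"g8s.png",5)
```

```text
t 18.1 p [0.442  0.0041 0.0862] F [-0.7   0.31 -0.26] M [ 0.05 -0.03 -0.01] open 1.001 q [-0.26  0.08  2.05 -0.    1.01 -1.82]
at [0.442  0.0041 0.0862] rot [-0.     0.     0.003] shift [72.2  0.6 -1. ]
```

View pics/g8s.png

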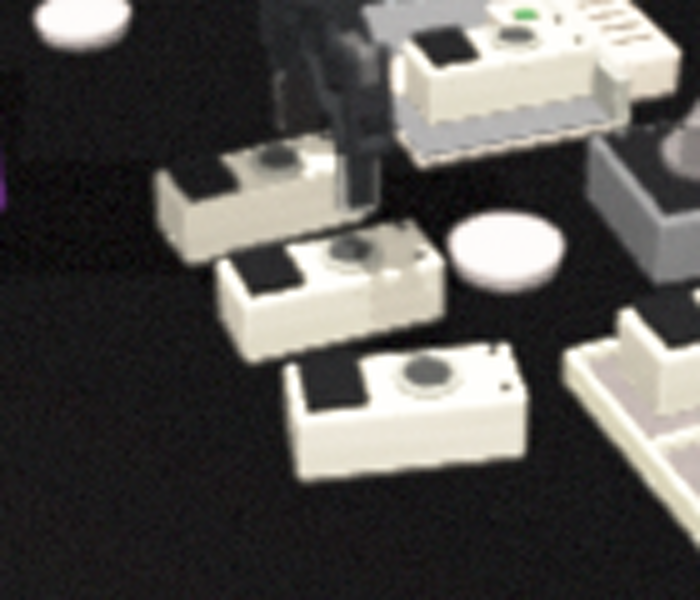

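Run:
```python
from h import *
c=cam("side"); print(proj(c,[[.442,.004,.086],[.442,-.045,.09],[.44,.004,.04],[.435,-.117,.04]]))
```

```text
[[275.0247783  187.6830671 ]
 [281.5219362  195.20276391]
 [274.70798458 201.65674375]
 [289.46395043 225.65910697]]
```

Request:
servo_tool([
  [0,0,0,30,0.6,-1,1],
  [0,0,0,60,0.6,-1,1],
  [0,0,0,72,0.6,-1,1],
  [0,0,0,72,0.6,-1,1],
  [0,0,0,72,0.6,-1,-0.4],
  [0,0,0,72,0.6,-1,-0.8],
  [0,0,0,72,0.6,-1,-0.8],
  [0,0,0,72,0.6,-1,-0.8],
])

```text
time_s: 19.2
eef_pos: [0.442, 0.004, 0.0155]
eef_rot: [0.708, 0.002, 0.706, -0.005]
wrist_force: [-1.3, -1.9, 5.8]
opening: 0.575
```

Request:
servo_tool([
  [0,0,0,0,0,0,-0.8],
  [0,0,0,-10,0,0,-0.8],
  [0,0,0,-25,0,0,-0.8],
  [0,0,0,-45,0,0,-0.8],
  [0,0,0,-45,0,0,-0.8],
  [0,0,0,-45,0,0,-0.8],
  [0,0,0,-45,0,0,-0.8],
  [0,0,0,-45,0,0,-0.8],
])

```text
time_s: 20.2
eef_pos: [0.4414, 0.0043, 0.0599]
eef_rot: [0.708, 0.002, 0.707, -0.005]
wrist_force: [0.7, -1.0, -2.7]
opening: 0.569
```

Run:
```python
from h import *
st()
c=cam("side"); st(); crop(c,210,150,350,270,"g9s.png",5)
go(.617,-.232,.10,.46); go(.639,.309,.10,-2.2)
```

```text
t 20.2 p [0.4414 0.0043 0.0599] F [ 0.68 -0.97 -2.74] M [0.02 0.   0.  ] open 0.569 q [-0.26  0.13  2.06 -0.    0.95 -1.82]
t 20.25 p [0.4415 0.0043 0.0599] F [-0.29 -0.38 -3.64] M [0.02 0.05 0.01] open 0.574 q [-0.26  0.13  2.06 -0.    0.95 -1.82]
at [0.4415 0.0043 0.0599] rot [-0.018  0.002  0.004] shift [ -38.9 -234.6  178. ]
at [0.4415 0.0043 0.0599] rot [0.028 0.002 0.004] shift [-40.9 306.6 194.4]
```

View pics/g9s.png

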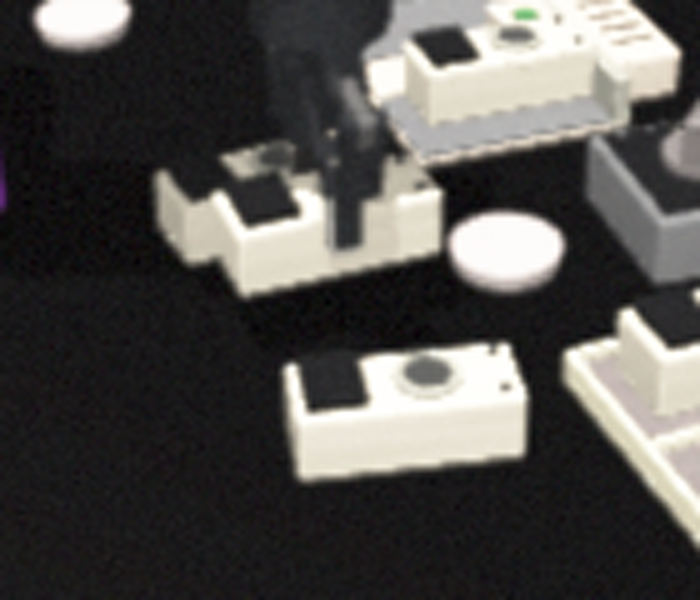

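Request:
servo_tool([
  [0,0,0,-35,-5,5,-0.8],
  [0,0,0,-48,-45,30,-0.8],
  [0,0,0,-48,-90,55,-0.8],
  [-0.01,0,0,-46,-140,80,-0.8],
  [-0.018,0,0,-44,-190,110,-0.8],
  [-0.018,0.002,0.004,-42,-240,140,-0.8],
  [-0.018,0.002,0.004,-40,-285,165,-0.8],
  [-0.018,0.002,0.004,-39,-318,177,-0.8],
])

```text
time_s: 21.25
eef_pos: [0.6156, -0.3174, 0.0992]
eef_rot: [0.707, -0.002, 0.707, 0.003]
wrist_force: [-0.2, -0.2, -3.0]
opening: 0.573
```

Run:
```python
from h import *
st();go(.6180,-.318,.0295,.46)
```

```text
t 21.25 p [ 0.6156 -0.3174  0.0992] F [-0.24 -0.17 -3.05] M [ 0.   -0.04  0.04] open 0.573 q [-0.65  0.56  1.38 -0.    1.2  -2.22]
at [ 0.6156 -0.3174  0.0992] rot [-0.001 -0.001 -0.001] shift [69.7 -0.6  2.4]
```

Request:
servo_tool([
  [0,0,0,15,-0.6,2,-0.8],
  [0,0,0,35,-0.6,2,-0.8],
  [0,0,0,55,-0.6,2,-0.8],
  [0,0,0,69,-0.6,2,-0.8],
  [0,0,0,69,-0.6,2,-0.8],
  [0,0,0,69,-0.6,2,0.6],
  [0,0,0,69,-0.6,2,0.8],
  [0,0,0,69,-0.6,2,0.8],
])

```text
time_s: 22.25
eef_pos: [0.6182, -0.3185, 0.0313]
eef_rot: [0.707, -0.003, 0.707, 0.002]
wrist_force: [0.3, -0.2, -0.7]
opening: 0.902
```

Request:
servo_tool([
  [0,0,0,-30,0,0,0.8],
  [0,0,0,-70,0,0,1],
  [0,0,0,-70,40,-40,1],
  [0,0,0,-70,80,-80,1],
  [0,0,0,-70,120,-120,1],
  [0,0,0,-70,130,-120,1],
  [0,0,0,-70,130,-120,1],
  [0,0,0,-70,130,-120,1],
])

```text
time_s: 23.25
eef_pos: [0.4988, -0.1907, 0.102]
eef_rot: [0.708, -0.003, 0.706, 0.001]
wrist_force: [1.2, -0.5, 0.1]
opening: 0.999
```

Run:
```python
from h import *
st()
c=cam("top"); cv2.imwrite("pics/g10.png",c["pixels"])
for o in modules(c): print([round(v,3) for v in o[:5]],np.round(o[5],1))
c=cam("side"); crop(c,230,130,440,290,"g10s.png",3)
```

```text
t 23.25 p [ 0.4988 -0.1907  0.102 ] F [ 1.19 -0.47  0.14] M [-0.    0.01 -0.01] open 0.999 q [-0.59  0.24  1.82 -0.    1.08 -2.16]
[0.246, -0.761, np.float64(5.832), 165.73, 63.219] [546.5 310.5]
```

View pics/g10.png

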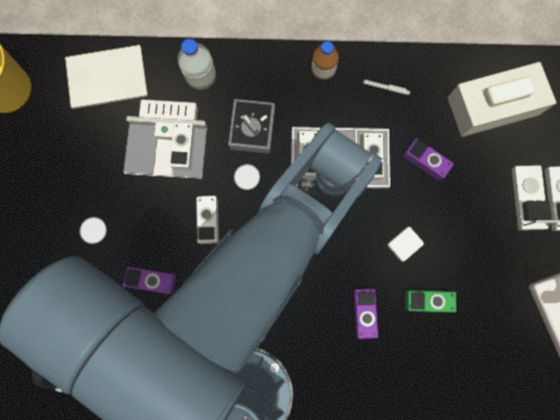

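View pics/g10s.png

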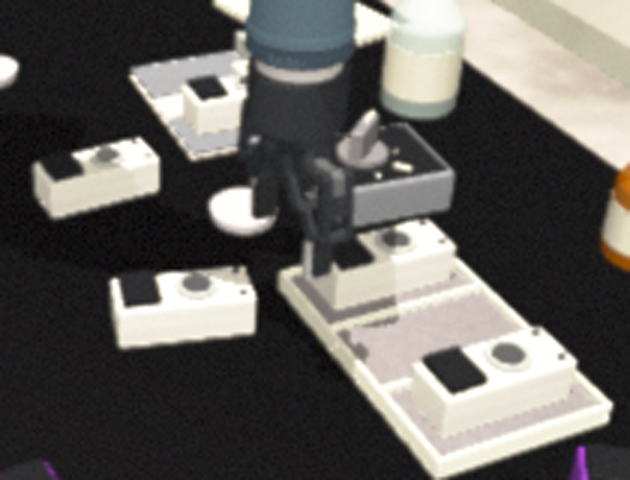

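Run:
```python
from h import *
go(.436,-.117,.10,-12.6)
```

```text
at [ 0.4983 -0.1905  0.1015] rot [0.226 0.002 0.001] shift [  1.3  73.9 -61.8]
```

Request:
servo_tool([
  [0.05,0,0,1,20,-15,1],
  [0.12,0,0,1,45,-35,1],
  [0.2,0,0,1,74,-62,1],
  [0.226,0,0,1,74,-62,1],
  [0.226,0,0,1,74,-62,1],
  [0.226,0,0,1,74,-62,1],
  [0.226,0,0,1,74,-62,1],
  [0.226,0,0,1,74,-62,1],
])

```text
time_s: 24.35
eef_pos: [0.436, -0.1172, 0.1002]
eef_rot: [0.703, 0.077, 0.702, -0.078]
wrist_force: [0.6, 0.5, -0.1]
opening: 0.999
```

Run:
```python
from h import *
go(.436,-.117,.014,-12.6)
```

```text
at [ 0.436  -0.1172  0.1002] rot [-0.     0.002  0.001] shift [86.2  0.3 -0.2]
```

Request:
servo_tool([
  [0,0,0,30,0,0,1],
  [0,0,0,60,0,0,1],
  [0,0,0,86,0,0,1],
  [0,0,0,86,0,0,1],
  [0,0,0,86,0,0,-0.4],
  [0,0,0,86,0,0,-0.8],
  [0,0,0,86,0,0,-0.8],
  [0,0,0,86,0,0,-0.8],
])

```text
time_s: 25.35
eef_pos: [0.4373, -0.1181, 0.0157]
eef_rot: [0.704, 0.077, 0.701, -0.078]
wrist_force: [-1.3, -0.6, 6.0]
opening: 0.572
```

Request:
servo_tool([
  [0,0,0,0,0,0,-0.8],
  [0,0,0,-10,0,0,-0.8],
  [0,0,0,-25,0,0,-0.8],
  [0,0,0,-45,0,0,-0.8],
  [0,0,0,-45,0,0,-0.8],
  [0,0,0,-45,0,0,-0.8],
  [0,0,0,-45,0,0,-0.8],
  [0,0,0,-45,0,0,-0.8],
])

```text
time_s: 26.35
eef_pos: [0.4366, -0.1177, 0.0601]
eef_rot: [0.704, 0.077, 0.702, -0.078]
wrist_force: [0.5, -0.2, -7.8]
opening: 0.568
```

Run:
```python
from h import *
st()
c=cam("side"); st(); crop(c,210,150,350,270,"g11s.png",5)
go(.617,-.232,.10,.46); go(.616,.303,.11,-2.2)
```

```text
t 26.35 p [ 0.4366 -0.1177  0.0601] F [ 0.48 -0.19 -7.76] M [-0.04  0.01 -0.  ] open 0.568 q [-0.53  0.15  2.04 -0.    0.95 -1.88]
t 26.4 p [ 0.4367 -0.1177  0.0602] F [-0.72 -0.7  -7.31] M [ 0.04 -0.03  0.02] open 0.568 q [-0.53  0.15  2.04 -0.    0.95 -1.88]
at [ 0.4367 -0.1177  0.0602] rot [-0.228  0.003  0.002] shift [-39.  -72.3 201. ]
at [ 0.4367 -0.1177  0.0602] rot [-0.182  0.003  0.002] shift [-50.3 449.6  83.3]
```

View pics/g11s.png

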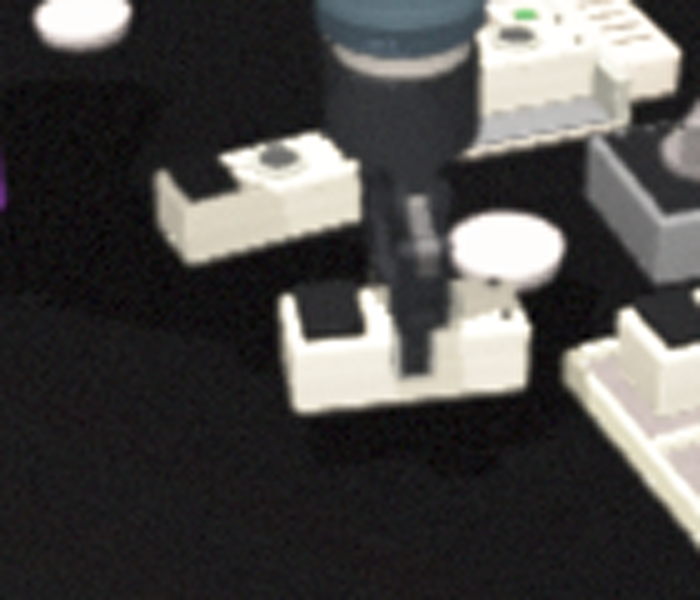

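Request:
servo_tool([
  [0,0,0,-40,0,0,-0.8],
  [0,0,0,-60,40,5,-0.8],
  [-0.03,0,0,-60,85,15,-0.8],
  [-0.07,0,0,-60,135,25,-0.8],
  [-0.11,0,0,-60,185,35,-0.8],
  [-0.15,0,0,-60,235,45,-0.8],
  [-0.18,0.003,0.002,-60,285,55,-0.8],
  [-0.182,0.003,0.002,-60,335,65,-0.8],
])

```text
time_s: 27.4
eef_pos: [0.5732, 0.1967, 0.119]
eef_rot: [0.707, 0.013, 0.707, -0.013]
wrist_force: [0.4, -0.4, -7.3]
opening: 0.569
```

Run:
```python
from h import *
st();go(.616,.303,.12,-2.2)
```

```text
t 27.4 p [0.5732 0.1967 0.119 ] F [ 0.38 -0.45 -7.3 ] M [-0.   -0.09 -0.03] open 0.569 q [ 0.14  0.37  1.61 -0.    1.16 -1.4 ]
at [0.5732 0.1967 0.119 ] rot [ 0.001 -0.001  0.   ] shift [ -1.1 107.8  38.8]
```

Request:
servo_tool([
  [0,0,0,0,45,15,-0.8],
  [0,0,0,0,90,30,-0.8],
  [0,0,0,0,108,37,-0.8],
  [0,0,0,10,108,37,-0.8],
  [0,0,0,35,108,37,-0.8],
  [0,0,0,60,108,37,-0.8],
  [0,0,0,80,108,37,-0.8],
  [0,0,0,81,108,37,-0.8],
])

```text
time_s: 28.4
eef_pos: [0.612, 0.3019, 0.0349]
eef_rot: [0.705, 0.013, 0.709, -0.014]
wrist_force: [0.4, 0.6, -8.0]
opening: 0.574
```

Run:
```python
from h import *
st();go(.6372,.2911,.030,-2.2)
c=cam("side"); crop(c,240,110,400,230,"g12s.png",5)
```

```text
t 28.4 p [0.612  0.3019 0.0349] F [ 0.36  0.57 -8.  ] M [0.   0.01 0.04] open 0.574 q [ 0.28  0.63  1.42 -0.    1.1  -1.25]
at [0.612  0.3019 0.0349] rot [ 0.    -0.006  0.002] shift [ 4.7 -9.9 25.6]
```

View pics/g12s.png

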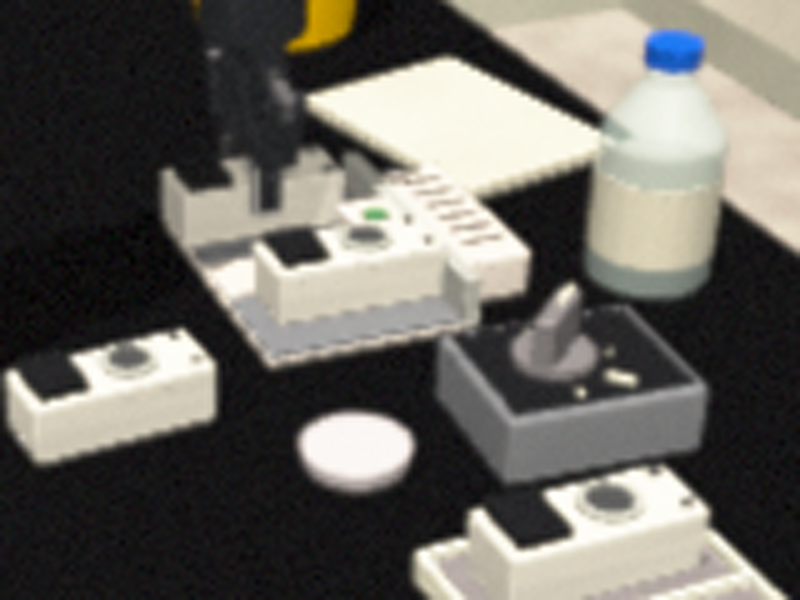

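Request:
servo_tool([
  [0,-0.006,0,1,-3,6,-0.8],
  [0,-0.006,0,2,-5,13,-0.8],
  [0,-0.006,0,2,-6,18,-0.8],
  [0,-0.006,0,2,-6,22,-0.8],
  [0,-0.006,0,2,-6,25,-0.8],
  [0,-0.006,0,2,-6,27,-0.8],
  [0,-0.006,0,2,-6,28,-0.8],
  [0,-0.006,0,2,-6,29,-0.8],
])

```text
time_s: 29.45
eef_pos: [0.6398, 0.2956, 0.0341]
eef_rot: [0.706, 0.013, 0.708, -0.014]
wrist_force: [-10.3, -0.5, -0.2]
opening: 0.566
```

Run:
```python
from h import *
st();go(.6372,.2911,.030,-2.2)
```

```text
t 29.45 p [0.6398 0.2956 0.0341] F [-10.31  -0.48  -0.19] M [-0.14  1.49 -0.07] open 0.566 q [ 0.27  0.67  1.36 -0.    1.12 -1.27]
at [0.6398 0.2956 0.0341] rot [ 0.001 -0.002  0.002] shift [ 4.1 -4.6 -2.4]
```

Request:
servo_tool([
  [0,0,0,1,-1,-3,-0.8],
  [0,0,0,3,-2,-3,-0.8],
  [0,0,0,5,-3,-3,-0.8],
  [0,0,0,6,-4,-3,-0.8],
  [0,0,0,7,-5,-3,-0.8],
  [0,0,0,7,-6,-2,-0.8],
  [0,0,0,7,-6,-1,-0.8],
  [0,0,0,7,-6,0,-0.8],
])

```text
time_s: 30.45
eef_pos: [0.6384, 0.2908, 0.0273]
eef_rot: [0.705, 0.013, 0.709, -0.013]
wrist_force: [-6.6, 5.7, -0.3]
opening: 0.574
```

Run:
```python
from h import *
st();go(.6372,.2911,.030,-2.2)
```

```text
t 30.45 p [0.6384 0.2908 0.0273] F [-6.65  5.67 -0.34] M [0.92 0.81 0.04] open 0.574 q [ 0.26  0.67  1.37  0.    1.1  -1.28]
at [0.6384 0.2908 0.0273] rot [ 0.001 -0.004  0.001] shift [-2.7  0.2 -1.2]
```

Request:
servo_tool([
  [0,0,0,0,-1,1,-0.8],
  [0,0,0,1,-2,2,-0.8],
  [0,0,0,2,-2,2,-0.8],
  [0,0,0,2,-2,2,-0.8],
  [0,0,0,2,-2,2,0.3],
  [0,0,0,1,-1,0,0.5],
  [0,0,0,0,0,0,0.5],
  [0,0,0,0,0,0,0.5],
])

```text
time_s: 31.45
eef_pos: [0.6388, 0.2907, 0.0277]
eef_rot: [0.706, 0.013, 0.708, -0.013]
wrist_force: [-0.0, -0.2, -0.1]
opening: 0.752
```

Request:
servo_tool([
  [0,0,0,-20,0,0,0.6],
  [0,0,0,-60,0,0,0.8],
  [0,0,0,-90,0,-20,0.8],
  [0,0,0,-90,-40,-70,0.8],
  [0,0,0,-90,-80,-120,0.8],
  [0,0,0,-90,-120,-170,1],
  [0,0,0,-90,-165,-195,1],
  [0,0,0,-90,-165,-195,1],
])

```text
time_s: 32.45
eef_pos: [0.4364, 0.1312, 0.1195]
eef_rot: [0.706, 0.014, 0.708, -0.015]
wrist_force: [0.8, 0.4, -0.0]
opening: 0.999
```

Run:
```python
from h import *
st()
c=cam("top"); cv2.imwrite("pics/g13.png",c["pixels"])
for o in modules(c): print([round(v,3) for v in o[:5]],np.round(o[5],1))
c=cam("side"); crop(c,220,120,360,220,"g13s.png",5)
go(.438,.1165,.10,3.2)
```

```text
t 32.45 p [0.4364 0.1312 0.1195] F [ 0.82  0.38 -0.04] M [ 0.03 -0.01  0.01] open 0.999 q [ 0.03  0.05  1.99 -0.    1.1  -1.5 ]
[0.246, -0.761, np.float64(5.816), 165.73, 63.219] [546.5 310.5]
at [0.4394 0.1329 0.1203] rot [-0.095 -0.     0.   ] shift [ 20.3 -16.4  -0.8]
```

View pics/g13.png

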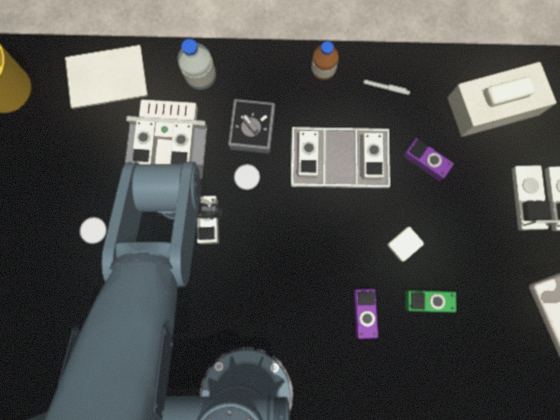

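View pics/g13s.png

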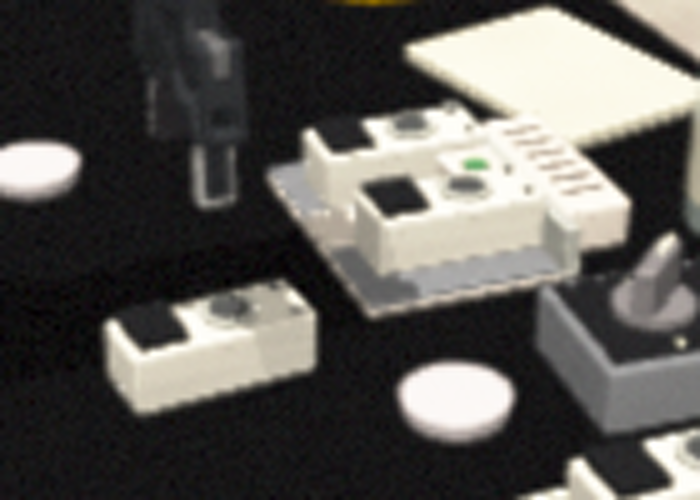

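Request:
servo_tool([
  [-0.05,0,0,0,-10,0,1],
  [-0.095,0,0,10,-16.4,-1,1],
  [-0.095,0,0,20,-16.4,-1,1],
  [-0.095,0,0,20,-16.4,-1,1],
  [-0.095,0,0,20,-16.4,-1,1],
  [-0.095,0,0,20,-16.4,-1,1],
  [-0.095,0,0,20,-16.4,-1,1],
  [-0.095,0,0,20,-16.4,-1,1],
])

```text
time_s: 33.55
eef_pos: [0.4378, 0.1165, 0.1004]
eef_rot: [0.707, -0.02, 0.707, 0.02]
wrist_force: [-0.3, 0.5, -0.2]
opening: 0.997
```

Run:
```python
from h import *
go(.438,.1165,.014,3.2)
c=cam("side"); p=proj(c,[[.437,.116,.04],[.437,.116,.0]]); print(p); crop(c,220,140,320,230,"g14s.png",6)
```

```text
at [0.4378 0.1165 0.1004] rot [0. 0. 0.] shift [86.4  0.   0.2]
[[260.74133804 183.26063231]
 [261.27250744 194.32055409]]
```

View pics/g14s.png

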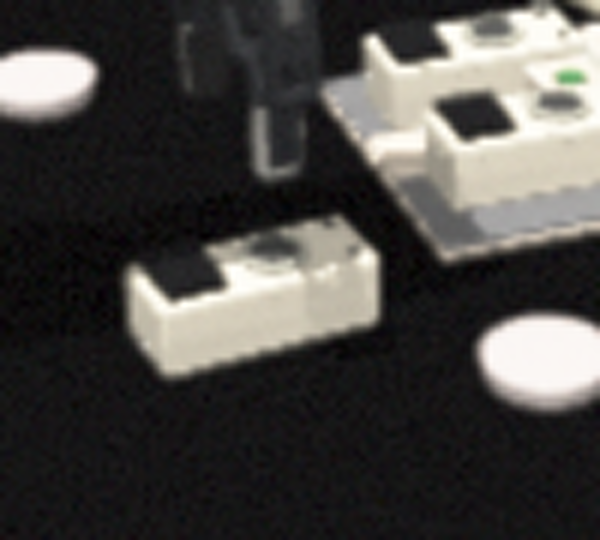

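Request:
servo_tool([
  [0,0,0,30,0,1,1],
  [0,0,0,60,0,1,1],
  [0,0,0,86,0,1,1],
  [0,0,0,86,0,1,1],
  [0,0,0,86,0,1,-0.4],
  [0,0,0,86,0,1,-0.8],
  [0,0,0,86,0,1,-0.8],
  [0,0,0,86,0,1,-0.8],
])

```text
time_s: 34.6
eef_pos: [0.4402, 0.1164, 0.016]
eef_rot: [0.708, -0.02, 0.706, 0.02]
wrist_force: [-1.1, -0.8, 6.0]
opening: 0.574
```

Request:
servo_tool([
  [0,0,0,0,0,0,-0.8],
  [0,0,0,-10,0,0,-0.8],
  [0,0,0,-25,0,0,-0.8],
  [0,0,0,-45,0,0,-0.8],
  [0,0,0,-45,0,0,-0.8],
  [0,0,0,-45,0,0,-0.8],
  [0,0,0,-45,0,0,-0.8],
  [0,0,0,-45,0,0,-0.8],
])

```text
time_s: 35.6
eef_pos: [0.4396, 0.1164, 0.0604]
eef_rot: [0.707, -0.02, 0.706, 0.02]
wrist_force: [-0.6, 0.6, -3.5]
opening: 0.569
```

Run:
```python
from h import *
st()
c=cam("side"); st(); crop(c,220,140,320,230,"g15s.png",6)
go(.618,-.232,.10,.46)
```

```text
t 35.6 p [0.4396 0.1164 0.0604] F [-0.64  0.64 -3.52] M [0.03 0.03 0.04] open 0.569 q [-0.    0.16  2.03 -0.    0.95 -1.63]
t 35.65 p [0.4396 0.1164 0.0604] F [ 0.77  0.15 -4.13] M [0.02 0.01 0.03] open 0.568 q [-0.    0.16  2.03 -0.    0.95 -1.63]
at [0.4396 0.1164 0.0604] rot [0.048 0.002 0.001] shift [ -39.  -358.   158.5]
```

View pics/g15s.png

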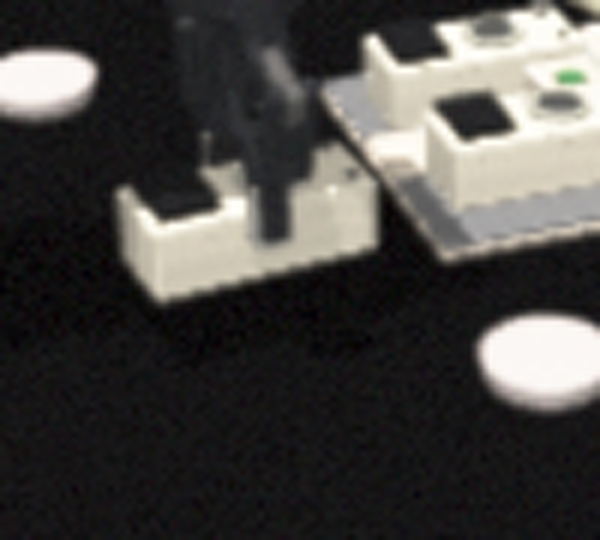

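Request:
servo_tool([
  [0,0,0,-40,0,0,-0.8],
  [0,0,0,-58,-40,10,-0.8],
  [0.01,0,0,-58,-85,30,-0.8],
  [0.02,0,0,-58,-135,50,-0.8],
  [0.03,0,0,-58,-185,70,-0.8],
  [0.04,0,0,-58,-235,95,-0.8],
  [0.048,0.002,0,-58,-285,120,-0.8],
  [0.048,0.002,0,-58,-335,145,-0.8],
])

```text
time_s: 36.65
eef_pos: [0.6036, -0.2114, 0.1182]
eef_rot: [0.707, -0.003, 0.707, 0.003]
wrist_force: [1.0, 0.1, -4.0]
opening: 0.574
```

Run:
```python
from h import *
st(); go(.619,-.232,.042,.46)
```

```text
t 36.65 p [ 0.6036 -0.2114  0.1182] F [ 1.05  0.08 -4.03] M [ 0.   -0.04 -0.02] open 0.574 q [-0.52  0.44  1.52 -0.    1.18 -2.1 ]
at [ 0.6036 -0.2114  0.1182] rot [ 0.    -0.001  0.   ] shift [ 76.2 -20.7  15.3]
```

Request:
servo_tool([
  [0,0,0,0,-15,10,-0.8],
  [0,0,0,0,-20.7,15,-0.8],
  [0,0,0,10,-20.7,15,-0.8],
  [0,0,0,30,-20.7,15,-0.8],
  [0,0,0,50,-20.7,15,-0.8],
  [0,0,0,65,-20.7,15,-0.8],
  [0,0,0,70,-20.7,15,-0.8],
  [0,0,0,70,-20.7,15,-0.8],
])

```text
time_s: 37.65
eef_pos: [0.6186, -0.2319, 0.0478]
eef_rot: [0.707, -0.003, 0.708, 0.003]
wrist_force: [-0.4, 0.6, -3.0]
opening: 0.573
```

Run:
```python
from h import *
st(); go(.619,-.232,.030,.46)
c=cam("side"); crop(c,300,180,440,290,"g16s.png",5)
```

```text
t 37.65 p [ 0.6186 -0.2319  0.0478] F [-0.38  0.63 -3.04] M [ 0.02 -0.   -0.01] open 0.573 q [-0.54  0.57  1.49 -0.    1.09 -2.12]
at [ 0.6186 -0.2319  0.0478] rot [ 0.    -0.001 -0.   ] shift [17.8 -0.2  0.4]
```

View pics/g16s.png

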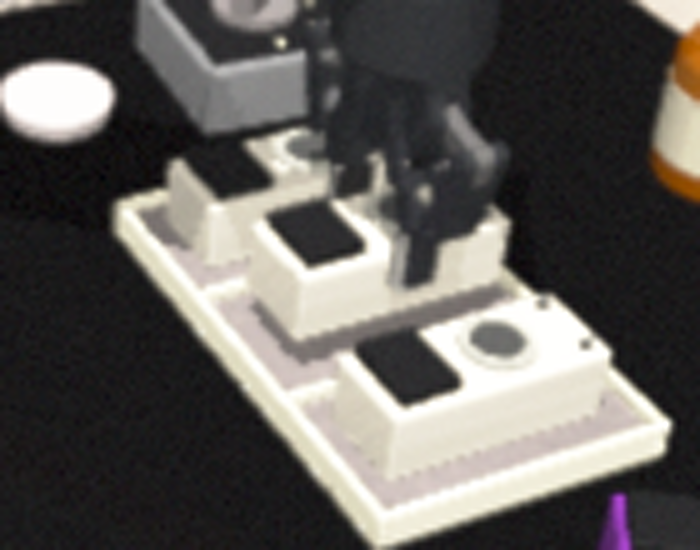

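Request:
servo_tool([
  [0,0,0,10,0,0,-0.8],
  [0,0,0,17,0,0,-0.8],
  [0,0,0,17,0,0,-0.8],
  [0,0,0,17,0,0,0.4],
  [0,0,0,17,0,0,0.45],
  [0,0,0,17,0,0,0.45],
  [0,0,0,-15,0,0,0.45],
  [0,0,0,-60,0,0,0.45],
])

```text
time_s: 38.7
eef_pos: [0.618, -0.2315, 0.1079]
eef_rot: [0.706, -0.002, 0.708, 0.003]
wrist_force: [1.0, 0.3, 1.0]
opening: 0.723
```

Run:
```python
from h import *
st()
c=cam("side"); crop(c,300,180,440,290,"g17s.png",5)
go(.45,-.05,.30,.46)
```

```text
t 38.7 p [ 0.618  -0.2315  0.1079] F [0.99 0.33 0.97] M [ 0.04 -0.01 -0.01] open 0.723 q [-0.54  0.49  1.47 -0.    1.19 -2.12]
at [ 0.6221 -0.2337  0.1165] rot [0.    0.007 0.005] shift [-185.6  184.3 -169.3]
```

View pics/g17s.png

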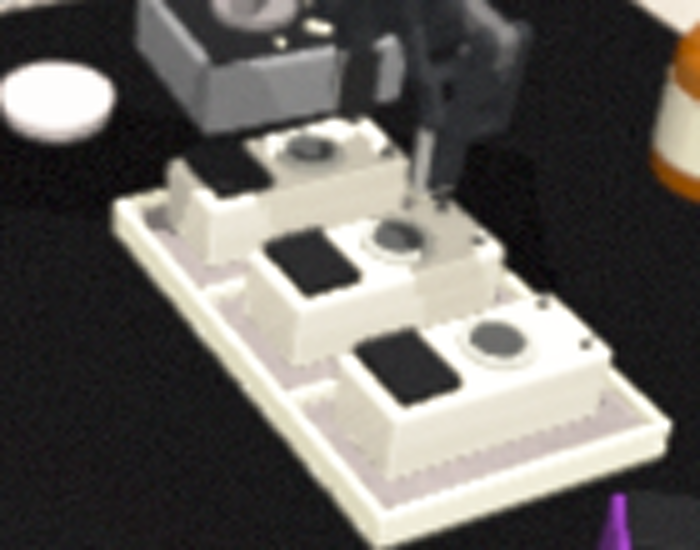

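Run:
```python
from h import *
st()
c=cam("top"); cv2.imwrite("pics/g18f.png",c["pixels"]); crop(c,120,90,220,185,"g18.png",6)
c=cam("side"); crop(c,260,130,360,200,"g18s.png",8)
```

```text
t 38.75 p [ 0.6221 -0.2337  0.1165] F [ 4.42 -1.82  5.28] M [-0.02 -0.1  -0.05] open 0.723 q [-0.54  0.48  1.46 -0.    1.19 -2.12]
```

View pics/g18.png

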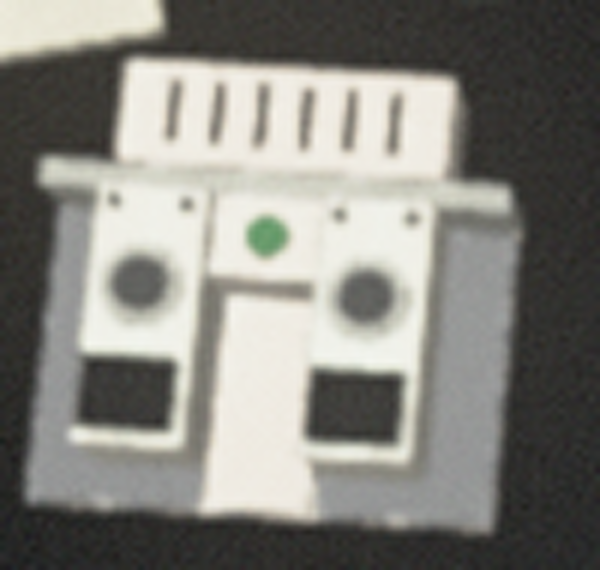

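View pics/g18s.png

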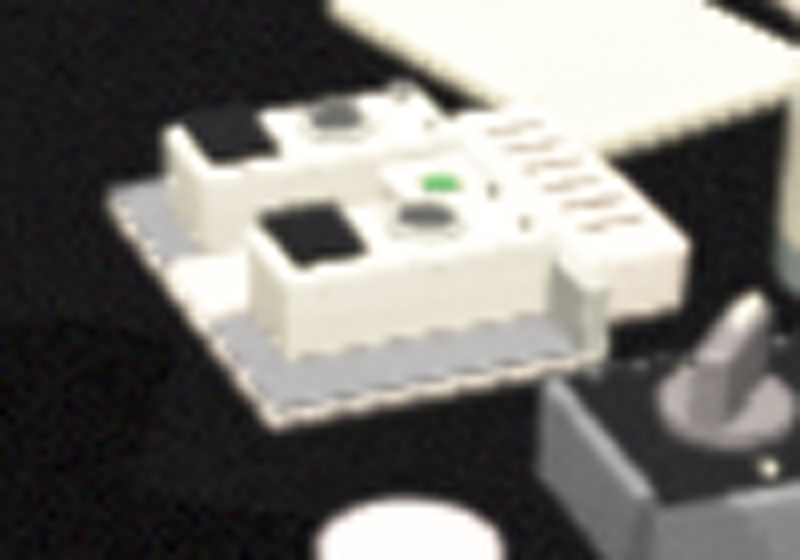

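Run:
```python
from h import *
c=cam("top")
def P(pts,z,s=6,ox=120,oy=90): return ray(c,[((x+.5)/s-.5+ox,(y+.5)/s-.5+oy) for x,y in pts],z)[:,:2]
O=np.array([.6305,.2402]);th=np.radians(-2.2);Rr=np.array([[np.cos(th),np.sin(th)],[-np.sin(th),np.cos(th)]])
for n,pts,z in(("L",[(96,183),(208,190),(186,450),(70,441)],.05),("R",[(325,197),(438,204),(412,466),(303,459)],.05)):
    w=(P(pts,z)-O)@Rr.T*1000; print(n,w.round(1).tolist(),"mean",w.mean(0).round(1))
# sub-pixel: black cover & plug via masks
g=cv2.cvtColor(c["pixels"],cv2.COLOR_BGR2GRAY)
hsv=cv2.cvtColor(c["pixels"],cv2.COLOR_BGR2HSV)
for n,(x0,y0,x1,y1) in {"L":(128,112,158,168),"R":(166,115,195,170)}.items():
    # left/right/bright edges per row by half crossing
    L=[];R_=[]
    for r in range(y0+12,y1-6):
        row=g[r].astype(float)
        # right edge scan from outside for L : background pad/shadow
        def cross(a,b,step):
            prev=row[a]
            for x in range(a+step,b,step):
                if row[x]>185 and row[x-step]<=185:
                    return x-step+step*(185-row[x-step])/(row[x]-row[x-step])
        xl=cross(x0-3 if n=="L" else x0-2,x1,1); xr=cross(x1+3,x0,-1)
        L.append((xl,r)) if xl else 0; R_.append((xr,r)) if xr else 0
    for nm,E in(("left",L),("right",R_)):
        E=np.array(E); w=(ray(c,E,.05)[:,:2]-O)@Rr.T*1000
        f=np.polyfit(w[:,0],w[:,1],1); k=abs(w[:,1]-np.polyval(f,w[:,0]))<2; f=np.polyfit(w[k,0],w[k,1],1); print(n,nm,"yaw rel reader deg",round(np.degrees(np.arctan(f[0])),2),"y at x=3:",round(np.polyval(f,3),1),k.sum(),len(k))
```

```text
L [[62.7, 77.6], [62.6, 27.8], [-56.0, 24.8], [-55.1, 75.7]] mean [ 3.6 51.5]
R [[62.6, -24.2], [62.5, -74.4], [-57.0, -74.1], [-56.8, -26.5]] mean [  2.8 -49.8]
L left yaw rel reader deg -1.89 y at x=3: 78.0 2 38
L right yaw rel reader deg -0.26 y at x=3: 26.7 16 35
R left yaw rel reader deg 9.76 y at x=3: -63.3 3 30
R right yaw rel reader deg -0.14 y at x=3: -73.0 37 37
```

Run:
```python
from h import *
st(); go(.6686,.1367,.13,-2.2)
```

```text
t 38.9 p [ 0.62   -0.2326  0.1102] F [-0.88 -0.43 -1.17] M [0.   0.05 0.05] open 0.726 q [-0.54  0.49  1.47 -0.    1.19 -2.12]
at [ 0.62   -0.2326  0.1102] rot [0.047 0.002 0.002] shift [-20.4 368.9  51.6]
```

Request:
servo_tool([
  [0,0,0,-40,5,0,-1],
  [0,0,0,-45,60,0,-1],
  [0.01,0,0,-45,115,10,-1],
  [0.02,0,0,-45,170,20,-1],
  [0.03,0,0,-45,225,30,-1],
  [0.04,0,0,-45,280,40,-1],
  [0.047,0.002,0.002,-45,335,50,-1],
  [0.047,0.002,0.002,-45,369,51.6,-1],
])

```text
time_s: 39.9
eef_pos: [0.6676, 0.1397, 0.1526]
eef_rot: [0.706, 0.013, 0.708, -0.013]
wrist_force: [0.0, -0.1, 0.0]
opening: 0.0
```

Run:
```python
from h import *
st(); go(.6686,.1367,.030,-2.2)
```

```text
t 39.9 p [0.6676 0.1397 0.1526] F [ 0.01 -0.09  0.01] M [0.01 0.02 0.05] open 0.0 q [ 0.03  0.48  1.38  0.    1.28 -1.5 ]
at [0.6676 0.1397 0.1526] rot [ 0.001 -0.002 -0.   ] shift [122.6  -3.    1.4]
```

Request:
servo_tool([
  [0,0,0,30,-3,1,-1],
  [0,0,0,70,-3,1,-1],
  [0,0,0,105,-3,1,-1],
  [0,0,0,120,-3,1,-1],
  [0,0,0,121,-3,1,-1],
  [0,0,0,121,0,1,-1],
  [0,0,0,121,2,1,-1],
  [0,0,0,121,3,1,-1],
])

```text
time_s: 40.9
eef_pos: [0.6692, 0.143, 0.0329]
eef_rot: [0.707, 0.013, 0.707, -0.013]
wrist_force: [-0.1, 0.3, -0.1]
opening: -0.001
```

Request:
servo_tool([
  [0,0,0,0,1,0,-1],
  [0,0,0,0,2,0,-1],
  [0,0,0,0,3,0,-1],
  [0,0,0,0,4,0,-1],
  [0,0,0,0,4,0,-1],
  [0,0,0,0,4,0,-1],
  [0,0,0,0,4,0,-1],
  [0,0,0,0,4,0,-1],
])

```text
time_s: 41.9
eef_pos: [0.6694, 0.1469, 0.033]
eef_rot: [0.707, 0.013, 0.707, -0.013]
wrist_force: [-0.9, -0.6, -0.7]
opening: -0.001
```

Run:
```python
from h import *
st(); go(.6686,.1367,.030,-2.2)
c=cam("side"); crop(c,260,120,380,210,"g19s.png",6)
```

```text
t 41.9 p [0.6694 0.1469 0.033 ] F [-0.86 -0.59 -0.66] M [-0.02  0.05 -0.01] open -0.001 q [ 0.04  0.63  1.42  0.    1.09 -1.49]
at [0.6694 0.1469 0.033 ] rot [ 0.002 -0.    -0.   ] shift [  3.  -10.2  -0.4]
```

View pics/g19s.png

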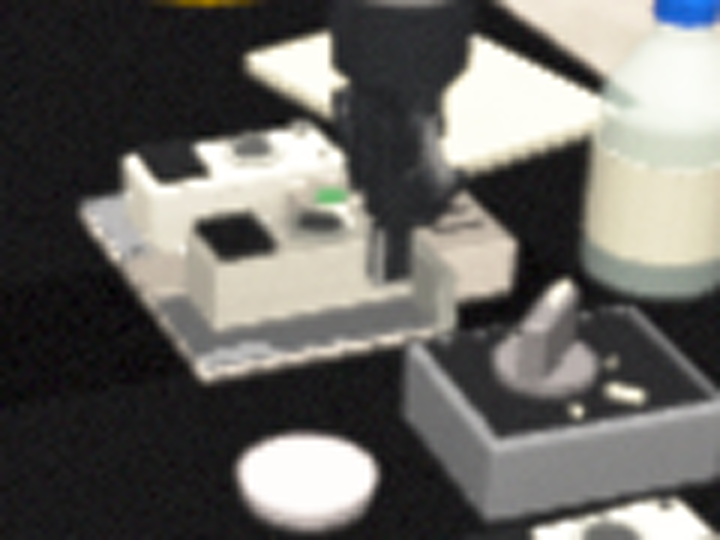

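Request:
servo_tool([
  [0,0,0,0,1,0,-1],
  [0,0,0,0,2,0,-1],
  [0,0,0,0,3,0,-1],
  [0,0,0,0,4,0,-1],
  [0,0,0,0,5,0,-1],
  [0,0,0,0,5,0,-1],
  [0,0,0,0,5,0,-1],
  [0,0,0,0,5,0,-1],
])

```text
time_s: 42.95
eef_pos: [0.6695, 0.1511, 0.0329]
eef_rot: [0.707, 0.013, 0.707, -0.013]
wrist_force: [-0.9, -5.3, 1.0]
opening: 0.002
```

Request:
servo_tool([
  [0,0,0,0,0.5,0,-1],
  [0,0,0,0,1,0,-1],
  [0,0,0,0,1.5,0,-1],
  [0,0,0,0,2,0,-1],
  [0,0,0,0,2.5,0,-1],
  [0,0,0,0,3,0,-1],
  [0,0,0,0,3,0,-1],
  [0,0,0,0,3,0,-1],
])

```text
time_s: 43.95
eef_pos: [0.6696, 0.1513, 0.033]
eef_rot: [0.706, 0.012, 0.708, -0.015]
wrist_force: [-1.6, -13.4, 1.6]
opening: -0.002
```

Request:
servo_tool([
  [0,0,0,0,-8,0,-1],
  [0,0,0,-20,-10,0,-1],
  [0,0,0,-70,-10,0,-1],
  [0,0,0,-100,20,0,-1],
  [0,0,0,-100,70,0,-1],
  [0,0,0,-100,120,0,-1],
  [0,0,0,-100,170,0,-1],
  [0,0,0,-100,189,0,-1],
])

```text
time_s: 44.95
eef_pos: [0.6763, 0.3447, 0.1338]
eef_rot: [0.707, 0.011, 0.707, -0.013]
wrist_force: [-0.2, 0.3, -0.4]
opening: 0.002
```

Run:
```python
from h import *
st(); go(.6763,.3405,.032,-2.2)
```

```text
t 44.95 p [0.6763 0.3447 0.1338] F [-0.25  0.28 -0.45] M [-0.04 -0.01 -0.03] open 0.002 q [ 0.32  0.67  1.14 -0.    1.33 -1.22]
at [0.6763 0.3447 0.1338] rot [0.004 0.    0.002] shift [101.8  -3.9   0.2]
```

Request:
servo_tool([
  [0.004,0,0,30,-1,0,-1],
  [0.004,0,0,65,-2,0,-1],
  [0.004,0,0,95,-2,0,-1],
  [0.004,0,0,101,-2,0,-1],
  [0.004,0,0,101,-5,0,-1],
  [0.004,0,0,101,-8,0,-1],
  [0.004,0,0,101,-9,0,-1],
  [0.004,0,0,101,-10,0,-1],
])

```text
time_s: 45.95
eef_pos: [0.6764, 0.3345, 0.0339]
eef_rot: [0.707, 0.013, 0.707, -0.014]
wrist_force: [0.7, -0.0, -0.5]
opening: -0.001
```

Request:
servo_tool([
  [0,0,0,0,-1,0,-1],
  [0,0,0,0,-2,0,-1],
  [0,0,0,0,-3,0,-1],
  [0,0,0,0,-4,0,-1],
  [0,0,0,0,-5,0,-1],
  [0,0,0,0,-5,0,-1],
  [0,0,0,0,-5,0,-1],
  [0,0,0,0,-5,0,-1],
])

```text
time_s: 46.95
eef_pos: [0.6762, 0.3295, 0.0339]
eef_rot: [0.707, 0.013, 0.707, -0.014]
wrist_force: [-0.5, 0.2, -0.6]
opening: 0.0
```

Run:
```python
from h import *
st(); p,_=tool(); th=np.radians(-2.2); d=p[:2]-[.6305,.2402]; print((d@[-np.sin(th),np.cos(th)])*1000)
```

```text
t 46.95 p [0.6762 0.3295 0.0339] F [-0.5   0.15 -0.57] M [ 0.01 -0.01 -0.  ] open 0.0 q [ 0.3   0.76  1.21 -0.    1.17 -1.23]
90.9985942488143
```

Request:
servo_tool([
  [0,0,0,0,-1,0,-1],
  [0,0,0,0,-2,0,-1],
  [0,0,0,0,-3,0,-1],
  [0,0,0,0,-3.5,0,-1],
  [0,0,0,0,-4,0,-1],
  [0,0,0,0,-4,0,-1],
  [0,0,0,0,-4,0,-1],
  [0,0,0,0,-4,0,-1],
])

```text
time_s: 47.95
eef_pos: [0.6761, 0.3279, 0.0341]
eef_rot: [0.708, 0.014, 0.706, -0.013]
wrist_force: [1.5, 9.1, -1.8]
opening: -0.002
```

Request:
servo_tool([
  [0,0,0,0,-0.5,0,-1],
  [0,0,0,0,-1,0,-1],
  [0,0,0,0,-1.5,0,-1],
  [0,0,0,0,-2,0,-1],
  [0,0,0,0,-2.5,0,-1],
  [0,0,0,0,-3,0,-1],
  [0,0,0,0,-3,0,-1],
  [0,0,0,0,-3,0,-1],
])

```text
time_s: 48.95
eef_pos: [0.676, 0.3278, 0.0345]
eef_rot: [0.708, 0.015, 0.706, -0.011]
wrist_force: [2.0, 11.1, -1.2]
opening: -0.004
```

Run:
```python
from h import *
st(); p,_=tool(); th=np.radians(-2.2); d=p[:2]-[.6305,.2402]; print((d@[-np.sin(th),np.cos(th)])*1000)
```

```text
t 48.95 p [0.676  0.3278 0.0345] F [ 2.02 11.1  -1.18] M [ 1.9  -0.18  0.03] open -0.004 q [ 0.29  0.75  1.22  0.    1.16 -1.24]
89.24284112990074
```

Request:
servo_tool([
  [0,0,0,0,8,0,-1],
  [0,0,0,-20,10,0,-1],
  [0,0,0,-60,10,0,-1],
  [0,0,0,-60,5,-40,-1],
  [0,0,0,-60,-10,-85,-1],
  [0,0,0,-60,-25,-120,-1],
  [0,0,0,-60,-37,-125,-1],
  [0,0,0,-60,-37,-125,-1],
])

```text
time_s: 49.95
eef_pos: [0.5508, 0.2943, 0.0954]
eef_rot: [0.709, 0.016, 0.705, -0.011]
wrist_force: [0.2, -0.3, 0.0]
opening: 0.001
```

Run:
```python
from h import *
st(); go(.5506,.2943,.032,-2.2)
c=cam("top"); crop(c,120,90,220,185,"g20.png",6)
```

```text
t 49.95 p [0.5508 0.2943 0.0954] F [ 0.18 -0.34  0.03] M [-0.06 -0.02  0.  ] open 0.001 q [ 0.3   0.43  1.58  0.    1.12 -1.24]
at [0.5508 0.2943 0.0954] rot [ 0.     0.006 -0.006] shift [63.4 -0.4 -0.6]
```

Request:
servo_tool([
  [0,0.006,-0.006,25,0,0,-1],
  [0,0.006,-0.006,50,0,0,-1],
  [0,0.006,-0.006,63,0,0,-1],
  [0,0.006,-0.006,63,0,3,-1],
  [0,0.006,-0.006,63,0,6,-1],
  [0,0.006,-0.006,63,0,9,-1],
  [0,0.006,-0.006,63,0,11,-1],
  [0,0.006,-0.006,63,0,11,-1],
])

```text
time_s: 51.0
eef_pos: [0.5631, 0.2948, 0.0328]
eef_rot: [0.707, 0.014, 0.707, -0.013]
wrist_force: [0.5, 0.9, -0.7]
opening: -0.0
```

Request:
servo_tool([
  [0,0,0,0,0,1,-1],
  [0,0,0,0,0,2,-1],
  [0,0,0,0,0,3,-1],
  [0,0,0,0,0,4,-1],
  [0,0,0,0,0,5,-1],
  [0,0,0,0,0,5,-1],
  [0,0,0,0,0,5,-1],
  [0,0,0,0,0,5,-1],
])

```text
time_s: 52.0
eef_pos: [0.568, 0.2946, 0.0327]
eef_rot: [0.707, 0.014, 0.707, -0.013]
wrist_force: [0.1, -0.8, 0.2]
opening: -0.003
```

Request:
servo_tool([
  [0,0,0,0,0,1,-1],
  [0,0,0,0,0,2,-1],
  [0,0,0,0,0,3,-1],
  [0,0,0,0,0,4,-1],
  [0,0,0,0,0,5,-1],
  [0,0,0,0,0,5,-1],
  [0,0,0,0,0,5,-1],
  [0,0,0,0,0,5,-1],
])

```text
time_s: 53.0
eef_pos: [0.5689, 0.2946, 0.0326]
eef_rot: [0.704, 0.013, 0.71, -0.013]
wrist_force: [-16.3, -1.3, 13.5]
opening: -0.001
```

Run:
```python
from h import *
st(); 
c=cam("side"); crop(c,230,120,350,210,"g21s.png",6)
```

```text
t 53.0 p [0.5689 0.2946 0.0326] F [-16.28  -1.34  13.49] M [-0.21  2.38 -0.06] open -0.001 q [ 0.29  0.56  1.54  0.    1.05 -1.24]
```

View pics/g21s.png

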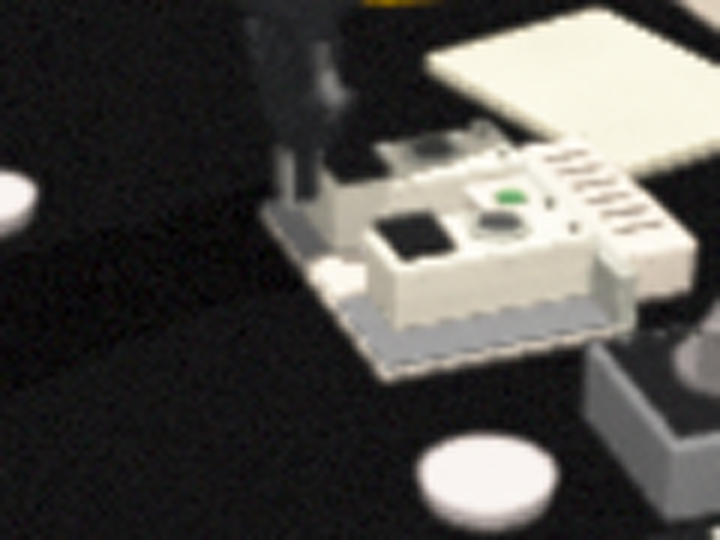

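Request:
servo_tool([
  [0,0,0,0,0,-10,-1],
  [0,0,0,-10,0,-20,-1],
  [0,0,0,-30,-10,-20,-1],
  [0,0,0,-40,-50,-20,-1],
  [0,0,0,-40,-90,-20,-1],
  [0,0,0,-40,-100,-20,-1],
  [0,0,0,-20,-100,-20,-1],
  [0,0,0,-5,-100,-20,-1],
])

```text
time_s: 54.05
eef_pos: [0.5445, 0.1961, 0.0361]
eef_rot: [0.704, 0.013, 0.71, -0.013]
wrist_force: [0.5, 0.2, -0.6]
opening: 0.001
```

Run:
```python
from h import *
st(); go(.5607,.1933,.032,-2.2)
```

```text
t 54.05 p [0.5445 0.1961 0.0361] F [ 0.52  0.17 -0.61] M [ 0.02 -0.01 -0.02] open 0.001 q [ 0.14  0.44  1.71  0.    1.   -1.39]
at [0.5445 0.1961 0.0361] rot [ 0.002 -0.009  0.001] shift [ 3.9 -2.2 16.4]
```

Request:
servo_tool([
  [0,-0.009,0,2,-2,4,-1],
  [0,-0.009,0,2,-2,8,-1],
  [0,-0.009,0,2,-2,12,-1],
  [0,-0.009,0,2,-2,15,-1],
  [0,-0.009,0,2,-2,17,-1],
  [0,-0.009,0,2,-2,18,-1],
  [0,-0.009,0,2,-2,19,-1],
  [0,-0.009,0,2,-2,19,-1],
])

```text
time_s: 55.05
eef_pos: [0.5633, 0.1934, 0.0339]
eef_rot: [0.707, 0.013, 0.707, -0.013]
wrist_force: [-0.4, 0.0, 0.7]
opening: -0.002
```

Request:
servo_tool([
  [0,0,0,0,0,1,-1],
  [0,0,0,0,0,2,-1],
  [0,0,0,0,0,3,-1],
  [0,0,0,0,0,4,-1],
  [0,0,0,0,0,5,-1],
  [0,0,0,0,0,5,-1],
  [0,0,0,0,0,5,-1],
  [0,0,0,0,0,5,-1],
])

```text
time_s: 56.05
eef_pos: [0.5649, 0.1935, 0.0336]
eef_rot: [0.705, 0.012, 0.709, -0.013]
wrist_force: [-12.5, -0.1, 10.4]
opening: 0.004
```

Request:
servo_tool([
  [0,0,0,0,0,-12,-1],
  [0,0,0,-30,0,-25,-0.5],
  [0,0,0,-80,0,-25,0],
  [0,0,0,-125,-30,0,0.5],
  [0,0,0,-130,-80,30,1],
  [0,0,0,-130,-130,70,1],
  [0,0,0,-130,-175,110,1],
  [0,0,0,-130,-185,118,1],
])

```text
time_s: 57.05
eef_pos: [0.6787, 0.0007, 0.1628]
eef_rot: [0.705, 0.013, 0.709, -0.015]
wrist_force: [0.3, 0.5, 0.0]
opening: 1.0
```

Run:
```python
from h import *
st(); go(.684,.0085,.16,40.7)
c=cam("top"); cv2.imwrite("pics/g22.png",c["pixels"])
c=cam("side"); crop(c,260,120,400,230,"g22s.png",5)
```

```text
t 57.05 p [0.6787 0.0007 0.1628] F [0.28 0.45 0.01] M [ 0.02  0.02 -0.03] open 1.0 q [-0.17  0.47  1.38 -0.    1.3  -1.7 ]
at [0.6787 0.0007 0.1628] rot [-0.75  -0.006  0.   ] shift [2.8 8.  5. ]
```

View pics/g22.png

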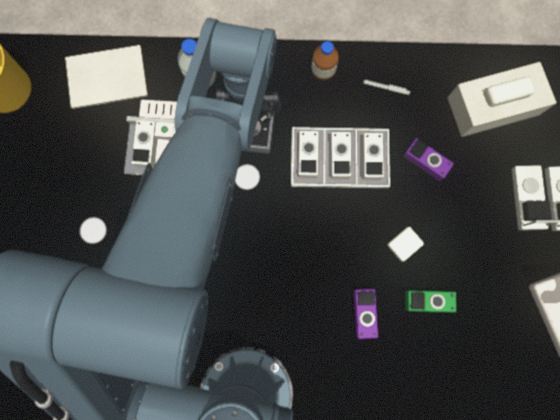

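View pics/g22s.png

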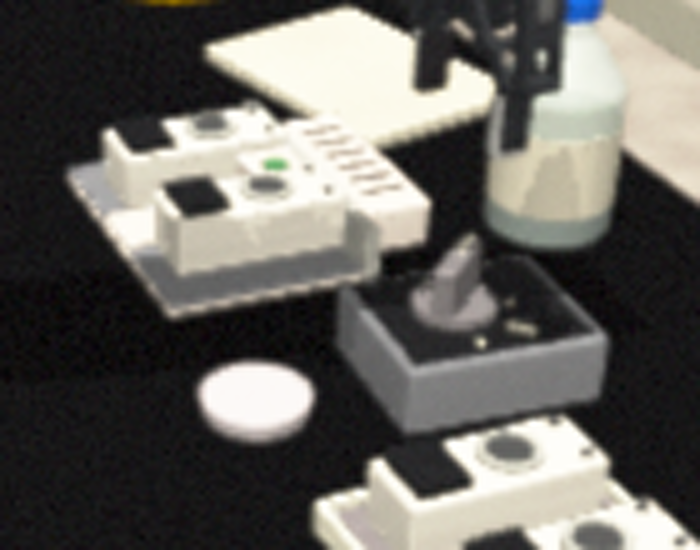

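View pics/g20.png

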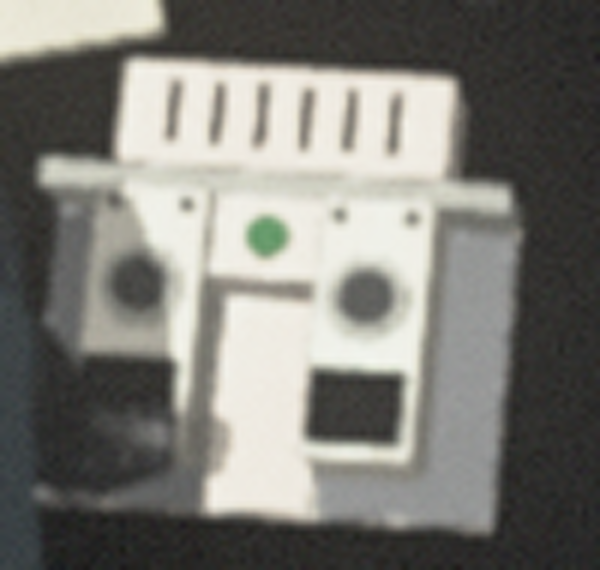

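Request:
servo_tool([
  [-0.18,0,0,3,8,5,1],
  [-0.36,0,0,3,8,5,1],
  [-0.54,0,0,3,8,5,1],
  [-0.72,0,0,3,8,5,1],
  [-0.75,-0.006,0,3,8,5,1],
  [-0.75,-0.006,0,3,8,5,1],
  [-0.75,-0.006,0,3,8,5,1],
  [-0.75,-0.006,0,3,8,5,1],
])

```text
time_s: 58.15
eef_pos: [0.6824, 0.0111, 0.1594]
eef_rot: [0.662, -0.246, 0.663, 0.246]
wrist_force: [-0.7, -0.2, 0.6]
opening: 1.001
```

Run:
```python
from h import *
st(); go(.684,.0085,.062,40.7)
c=cam("side"); crop(c,320,120,400,210,"g23s.png",6)
```

```text
t 58.15 p [0.6824 0.0111 0.1594] F [-0.73 -0.16  0.59] M [-0.02  0.04 -0.01] open 1.001 q [-0.16  0.48  1.37  0.    1.29 -2.44]
at [0.6824 0.0111 0.1594] rot [ 0.    -0.001 -0.002] shift [97.4 -3.1 -0.4]
```

View pics/g23s.png

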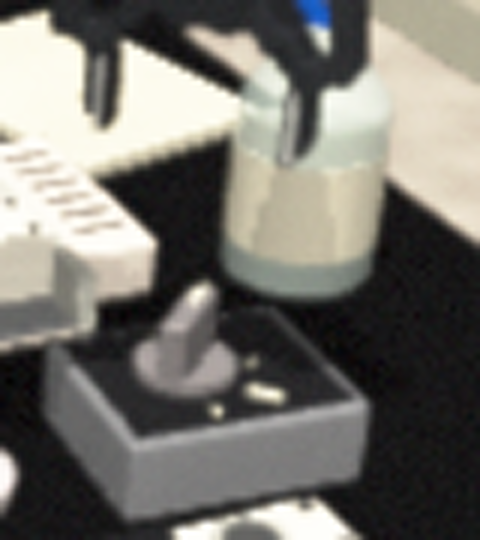

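Request:
servo_tool([
  [0,0,0,30,-3,0,1],
  [0,0,0,60,-3,0,1],
  [0,0,0,85,-3,0,1],
  [0,0,0,97,-3,0,1],
  [0,0,0,97,-3,0,1],
  [0,0,0,97,-3,0,0],
  [0,0,0,97,-3,0,-0.4],
  [0,0,0,97,-3,0,-0.5],
])

```text
time_s: 59.2
eef_pos: [0.6847, 0.0087, 0.0633]
eef_rot: [0.663, -0.246, 0.663, 0.246]
wrist_force: [0.7, 0.5, 0.3]
opening: 0.374
```

Run:
```python
from h import *
st()
c=cam("side"); crop(c,320,120,400,210,"g24s.png",6)
```

```text
t 59.2 p [0.6847 0.0087 0.0633] F [0.73 0.55 0.34] M [ 0.01 -0.04  0.05] open 0.374 q [-0.16  0.59  1.41  0.    1.14 -2.44]
```

View pics/g24s.png

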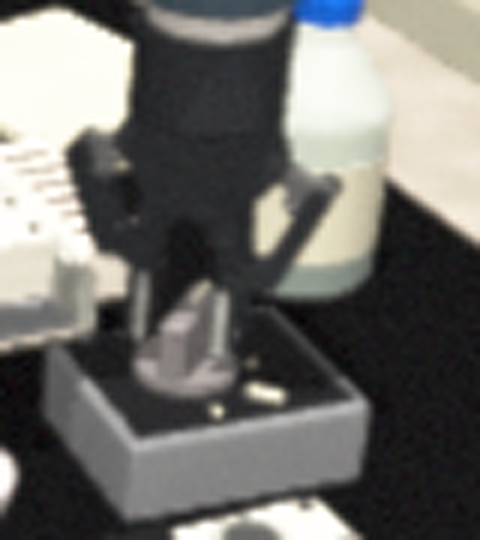

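Request:
servo_tool([
  [0,0,0,0,0,0,-0.6],
  [0,0,0,0,0,0,-0.7],
  [0,0,0,0,0,0,-0.8],
  [0,0,0,0,0,0,-0.8],
  [0.05,0,0,0,0,0,-0.8],
  [0.15,0,0,0,0,0,-0.8],
  [0.25,0,0,0,0,0,-0.8],
  [0.35,0,0,0,0,0,-0.8],
])

```text
time_s: 60.25
eef_pos: [0.6856, 0.0078, 0.0638]
eef_rot: [0.696, -0.126, 0.695, 0.125]
wrist_force: [2.8, -3.2, 0.7]
opening: 0.153
```

Run:
```python
from h import *
st(); go(.684,.0085,.063,-49.3)
```

```text
t 60.25 p [0.6856 0.0078 0.0638] F [ 2.82 -3.15  0.67] M [-0.47 -0.37  0.03] open 0.153 q [-0.16  0.59  1.41 -0.    1.13 -2.09]
at [0.6856 0.0078 0.0638] rot [1.218 0.002 0.   ] shift [ 0.8  1.2 -1.3]
```

Request:
servo_tool([
  [0.15,0,0,0,0,0,-0.8],
  [0.3,0,0,0,0,0,-0.8],
  [0.45,0,0,0,0,0,-0.8],
  [0.6,0,0,0,0,0,-0.8],
  [0.75,0,0,0,0,0,-0.8],
  [0.9,0,0,0,0,0,-0.8],
  [1.05,0,0,0,0,0,-0.8],
  [1.2,0,0,0,0,0,-0.8],
])

```text
time_s: 61.25
eef_pos: [0.6859, 0.0085, 0.0638]
eef_rot: [0.645, 0.291, 0.644, -0.29]
wrist_force: [1.7, 0.9, -1.3]
opening: 0.147
```

Run:
```python
from h import *
st(); go(.684,.0085,.063,-49.3)
```

```text
t 61.25 p [0.6859 0.0085 0.0638] F [ 1.7  0.9 -1.3] M [ 0.29 -0.45  0.02] open 0.147 q [-0.16  0.59  1.41  0.    1.13 -0.88]
at [0.6859 0.0085 0.0638] rot [ 0.013  0.001 -0.002] shift [ 0.8 -1.5 -1.2]
```

Add the last hair, then open and rise.

Request:
servo_tool([
  [0.013,0,0,0,0,0,-0.8],
  [0.013,0,0,0,0,0,-0.8],
  [0.013,0,0,0,0,0,-0.4],
  [0.013,0,0,0,0,0,0.2],
  [0.013,0,0,0,0,0,0.6],
  [0.013,0,0,0,0,0,1],
  [0.013,0,0,-30,0,0,1],
  [0.013,0,0,-80,0,0,1],
])

```text
time_s: 62.25
eef_pos: [0.6839, 0.0087, 0.142]
eef_rot: [0.641, 0.295, 0.644, -0.295]
wrist_force: [0.8, -0.2, -0.1]
opening: 1.001
```

Request:
servo_tool([
  [0,0,0,-40,0,0,1],
  [-0.15,0,0,-60,0,0,1],
  [-0.3,0,0,-60,-40,-40,1],
  [-0.45,0,0,-60,-80,-80,1],
  [-0.6,0,0,-60,-120,-120,1],
  [-0.75,0,0,-60,-160,-160,1],
  [-0.8,0,0,-60,-200,-190,1],
  [-0.8,0,0,-60,-200,-190,1],
])

```text
time_s: 63.25
eef_pos: [0.4055, 0.0229, 0.2024]
eef_rot: [0.705, 0.022, 0.708, -0.021]
wrist_force: [0.4, -0.3, -0.5]
opening: 0.996
```

Run:
```python
from h import *
st()
c=cam("top"); cv2.imwrite("pics/g25.png",c["pixels"]); crop(c,120,90,290,185,"g25c.png",4)
c=cam("side"); crop(c,250,120,440,290,"g25s.png",4)
```

```text
t 63.25 p [0.4055 0.0229 0.2024] F [ 0.45 -0.31 -0.48] M [ 0.05 -0.03 -0.01] open 0.996 q [-0.24 -0.19  2.03  0.    1.3  -1.75]
```

View pics/g25.png

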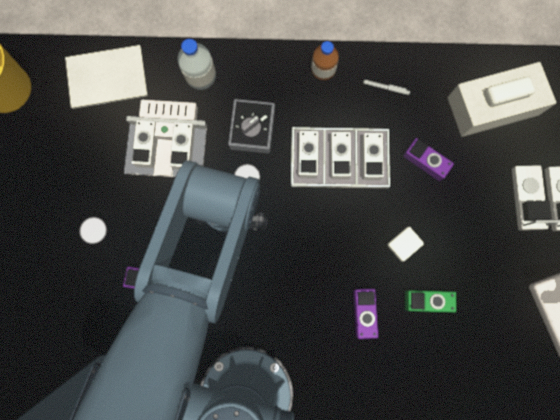

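View pics/g25c.png

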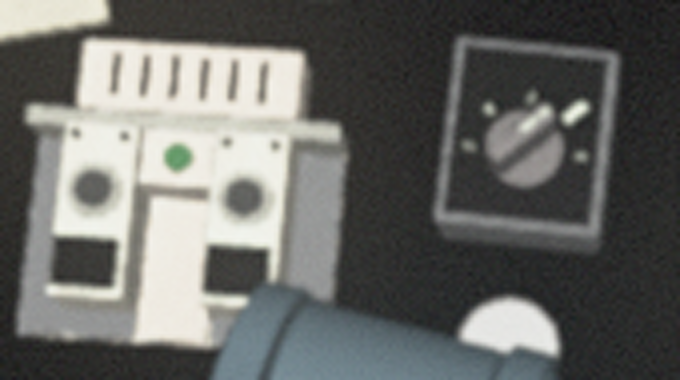

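View pics/g25s.png

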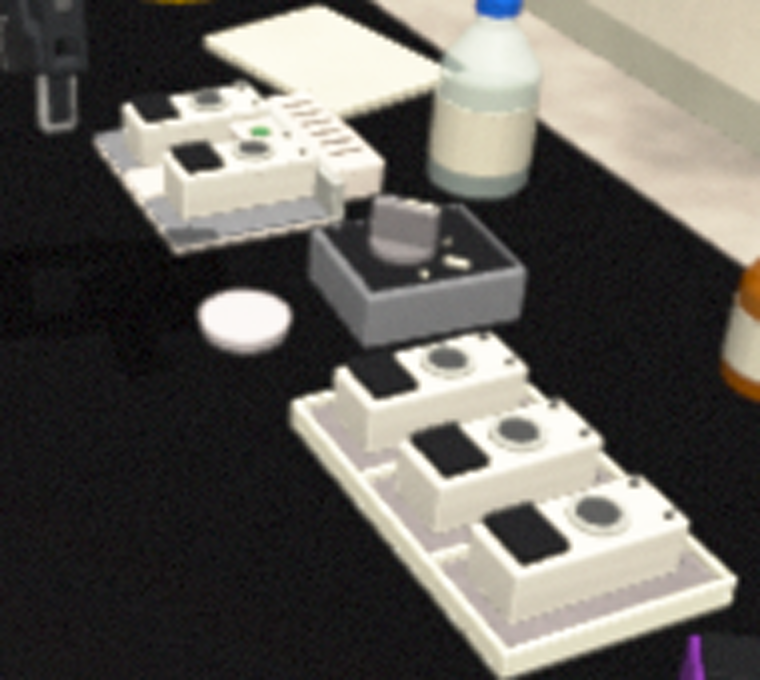

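Run:
```python
from h import *
c=cam("top"); g=cv2.cvtColor(c["pixels"],cv2.COLOR_BGR2GRAY)
crop(c,235,105,275,145,"g26.png",14)
b=cv2.resize(g,None,fx=8,fy=8,interpolation=cv2.INTER_CUBIC)
m=(b>165).astype(np.uint8)
for k in cv2.findContours(m,cv2.RETR_EXTERNAL,cv2.CHAIN_APPROX_NONE)[0]:
    x,y,w,h=cv2.boundingRect(k)
    if 235*8<x<275*8 and 105*8<y<145*8 and cv2.contourArea(k)>60:
        for z in(.0455,.084):
            W=(ray(c,(k[:,0]+.5)/8-.5,z)[:,:2]*1e4).astype(np.float32); M=cv2.moments(W.reshape(-1,1,2)); 
            print((x/8,y/8,w/8,h/8),z,M["m10"]/M["m00"]/1e4,M["m01"]/M["m00"]/1e4,np.degrees(.5*np.arctan2(2*M["mu11"],M["mu20"]-M["mu02"])))
```

```text
(249.625, 116.75, 7.875, 6.75) 0.0455 0.7062850062407272 0.003832204251318612 -49.68851186337402
(249.625, 116.75, 7.875, 6.75) 0.084 0.6925386391451532 0.0009025543242216523 -49.68851237892642
(261.0, 115.625, 5.75, 5.125) 0.0455 0.7128351480000722 -0.02355564387268572 -48.74319089518735
(261.0, 115.625, 5.75, 5.125) 0.084 0.698886730389281 -0.02564047241756135 -48.74320886163448
```

View pics/g26.png

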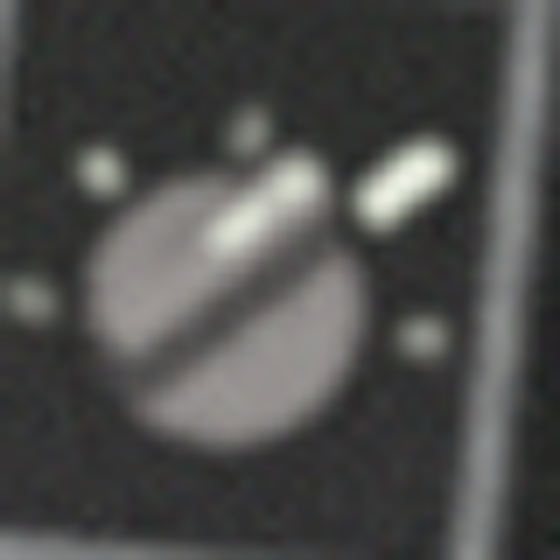

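The pointer lies at -49.7° and the long mark at -48.7°, so the knob is on the long mark. All five modules are in place and the arm is clear, so I am handing in.

Run:
```python
from h import *
st(); print(ctrl.hand_in())
```

```text
t 63.4 p [0.4096 0.0221 0.2036] F [ 0.12 -0.1   0.04] M [-0.02 -0.05  0.04] open 1.002 q [-0.24 -0.18  2.03  0.    1.3  -1.75]
the job is handed in; nothing more can be done
None
```

All five modules were present and are in place. The knob was turned last, and the job was handed in at about 63 s. `hand_in()` gave no verdict.

- **Sorting:** Lifted one by one, two modules weighed about 7.8 N (loaded) and three about 3.2 N (empty).
- **Placing:** One loaded module is in each reader corner and one empty one is in each rack bay. The purple and green look-alikes were left alone.
- **Reader seating:** I pushed each loaded module against the head and the fence until it stopped hard at 11–16 N. It moved about 1 mm or less, so both were already home.
- **Selector:** In the last picture the pointer was within 1° of the long mark's direction.
- **Last view:** All five modules were upright and in place, and the gripper was clear.

Two checks were less clean:
- The top view first suggested a gap of up to 2.8 mm at the head and about 1° of turn on the left module. I put the gap down to viewing angle, because the push found a hard stop.
- The automatic edge fit on the left module was sparse, so I relied on the contact pushes for both corners.

The pad readings could not be seen directly.

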